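Tighten the glue press hole by hole

TASK

A bentwood box is being glued in the small screw press. Take the steel bar from its rest and, with the bar only, turn the press's collar counterclockwise (seen from above), moving the bar to successive holes, until the pressing plate bears firmly on the box, but gently enough not to crush it. Then lay the bar back in its rest and leave everything else alone.

Things in the scene. Friction and masses are not known exactly. Their poses are not given: they have to be found in the camera images.
- press: Fixed press. Origin: centre of its underside on the table; z up; its open working side, -x, looks roughly at the robot. Wooden base 240 x 240 x 30 mm; wooden head plate 210 x 210 mm, its top 150 mm above the table; four upright steel tie rods at the corners. The box being glued (about 140 x 90 mm) is fast between base and pressing plate.
- tie_rod (a point): top of the tie rod at x = -85, y = +85 mm of the press. All four (x, y = +-85 mm, 16 mm thick, nuts 28 mm) reach 200 mm above the table, higher than the collar's holes: a bar in a hole swings only between the two rods of the -x side, to about 38 degrees either way of the press's -x direction. That is not enough for the whole job: the bar must change holes.
- collar: Steel collar on the head plate, 100 mm across, 44 mm high, turning about the press's vertical axis. Origin: on that axis, at the height of the holes' centres, 175 mm above the table. Six level radial holes 14 x 14 mm, open at the rim (50 mm from the axis), closed 14 mm from the axis; in the collar's own frame they point 30, 90, 150, 210, 270 and 330 degrees from its x axis.
- collar_top (a point): centre of the collar's top face. Counterclockwise from above drives the plate down 6 mm per rad; the collar keeps its height and stays where it is left. Free, it takes an even 0.7 N m (about 5 N square to the bar, 160 mm from the axis); once the plate meets the box, 0.16 N m more per 0.1 rad. Firm is 0.4 N m above free (7 to 8 N); less than 0.2 above is loose, more than 0.65 above crushes the box.
- ram: Round wooden pressing plate 124 mm across, 14 mm thick, with the threaded steel spindle that rises through the collar; moves straight down as the collar turns. Origin: centre of the plate's underside. Where it meets the box differs from job to job by some mm and is not measured (it must be felt): after 0.9 to 1.7 rad of turning in all.
- bar: Round steel bar 12 mm thick, 220 mm long, 190 g, loose; both ends alike, with a 4 mm chamfer. Origin: its middle; x along the bar. It fits any hole with 1 mm to spare all round and goes in 36 mm deep. At the start it lies level in its rest.
- bar_a (a point): centre of the bar's end at its +x (110 mm from the middle)
- bar_b (a point): centre of the bar's end at its -x (110 mm from the middle)
- rest: Fixed wooden rest for the bar: base board 190 x 70 x 12 mm, long along its x, with two V-notched blocks 16 mm thick at x = +-75 mm whose notch tips are about 54 mm above the table. Origin: centre of its underside. It stands to the left or to the right of the press.
- seat (a point): on the rest: where the middle of the bar lies when the bar is in both notches (46.5 mm above the table); axes as the rest's, bar along x
- lunchbox: oval bentwood lunch box with lid, about 144 x 94 x 60 mm, loose; not part of the job
- hoop: thin bentwood ring lying flat, 116 mm across, 32 mm high, loose, on the table before the press; not part of the job
- big_hoop: thin bentwood ring lying flat, 150 mm across, 28 mm high, loose; not part of the job
- mallet: wooden mallet lying down, 200 mm long, loose; not part of the job
- bowl: white plastic bowl, 120 mm across, 50 mm high, loose; not part of the job
- bottle: standing bottle, 60 mm across, 170 mm high, loose; not part of the job
- offcut: loose wooden offcut 110 x 30 x 25 mm; not part of the job
Not all that is in view belongs to the job. Leave any green look-alike of the bar alone.

How it is judged (in metres and radians):
On the way, in this order (a step that is already met when the one before it is completed fails the run):
1. an end of the bar is in a hole of the collar (((horizontal distance between bar_a and collar below 0.028 m and z of bar_a in the frame of collar between -0.008 and 0.008 m) or (horizontal distance between bar_b and collar below 0.028 m and z of bar_b in the frame of collar between -0.008 and 0.008 m))), for 0.1 s.
2. the collar has been turned some way with the bar and the bar drawn out again (horizontal distance between each of bar_a, bar_b and collar above 0.055 m and distance of ram from where it was at the start of the episode above 0.0015 m), for 0.05 s.
3. with the bar in another hole, the plate has been brought to bear firmly on the box (((horizontal distance between bar_a and collar below 0.028 m and z of bar_a in the frame of collar between -0.008 and 0.008 m) or (horizontal distance between bar_b and collar below 0.028 m and z of bar_b in the frame of collar between -0.008 and 0.008 m)) and contact force between ram and anything else above 30 N), for 0.1 s.
At the end, for the whole second after the job is handed in: The pressing plate bears on the box with 30 to 110 N and the collar is still; the bar lies in both notches of its rest, its middle within 30 mm of the seat, in line within 0.1 rad, at rest (contact force between ram and anything else between 30 and 110 N and distance between bar and seat below 0.03 m and angle between the x axis of bar and the x axis of seat, either way round below 0.1 rad and linear speed of bar below 0.02 m/s and linear speed of ram below 0.002 m/s); the robot touches nothing.
It fails at once if the box is crushed: the plate presses on it with more than 130 N (contact force between ram and anything else above 130 N).
It fails at once if the collar is pushed with the fingers instead of the bar (contact force between the fingers and collar above 3 N).
It fails at once if the bar is rammed or jammed in the collar or against the press with more than 150 N of contact force (contact force between bar and press above 150 N).
It fails at once if something that is not part of the job is moved by more than 30 mm (distance of any of lunchbox, hoop, big_hoop, mallet, bowl, bottle, offcut from where it was at the start of the episode above 0.03 m).
It also fails if it takes over 72 s, if anything falls off the work surface, if the arm or the gripper's body presses on something with over 40 N, if the wrist force passes 120 N, or if a joint passes its speed limit or range.

ROBOT

A 6-joint arm with a two-finger parallel gripper is mounted at the origin on the work surface. World frame = base frame: x ahead of the robot, y to its left, z up, the work surface at z = 0. Lengths are in m, angles in degrees, forces in N, time in s.
With the tool pointing down it reaches from about 0.25 to 0.725 m from the base axis. Payload 9.7 kg.
Tool frame: the origin (TCP) lies between the finger pads; the fingertips stand 22 mm ahead of it and the grasp point (between the pads) lies 3 mm ahead of it; z points along the fingers, y is the line along which they close (so a half turn about z gives the same grasp; the last joint's range is limited). The gripper opens to 85 mm and grips with 20 to 120 N. Pads are 22 mm wide; open, the fingers measure 114 mm over their backs; the gripper's body (76 mm by 85 mm) begins 54 mm behind the grasp point. The pads swing forward as they close: fully open they stand 13 mm farther back than shut.
Start: joints at [74.026, 4.979, 10.078, 95.1, 0, 90], TCP at [0.151, 0.529, 0.253] pointing down, gripper open.
Joint ranges: [-179.16, 179.16], [-48.56, 103.87], [-65.8, 70.77], [-126.05, 130.52], [-82.76, 87.17], [-180, 180]. Speed limits (degrees/s): [127.2, 127.2, 147.25, 180, 180, 180].

INTERFACE

Orientations are given as [roll, pitch, yaw] about the fixed x, y, z axes, in that order (R = Rz(yaw) Ry(pitch) Rx(roll)).
In Python, from workcell import bot, viewer, finder gives the robot as it stands.
- The arm moves only by the tool move_arm, never from a script. Its arguments are lists of equal length, an entry for each row: "offset": the shift along the tool's x, y, z in cm, a list of three; "twist": the turn, a rotation vector about the tool's x, y, z in rad, a list of three; "grip": the opening, from 0 (shut) to 1 (fully open). In form: {"offset": [[x, y, z], ...], "twist": [[ax, ay, az], ...], "grip": [grip, ...]}. A call has 1 to 5 rows; each row shifts and turns the commanded pose from where the row before left it, along the tool's axes as they then stand; what a row does not reach is not made up. A row lasts 1/10 s, in which the tool goes at most 50 mm and 8.59 degrees, less where a joint would pass 70% of its speed; a pose out of reach is approached as far as the arm can. A call is refused whole if a number of a shift passes 5 or a number of a turn 0.15, either way. A call with a gripper value outside its range is refused whole. The fingers move at their own pace and stop on an object; "force" is the grip in N (left out, the last holds). Time passes only in rows, so rows that do not move let the fingers close. It gives the time, the measured TCP pose, the force, the opening and the grip force at its end, in the units of the state.
- bot.get_obs(): the state, without advancing time (a new reading comes with each control period).
- viewer.camera(name): name is "side" or "top"; returns a dict with "color" (420x560x3 uint8, red, green, blue), "depth" (420x560 float32, m along the optical axis (not along the pixel's ray), 0 where there is no reading), "vfov" (degrees; the focal length in pixels is half the picture's height over the tangent of half this angle, whatever the lens; pixels are square), "cx", "cy" (the principal point, pixels), "k1" (the pictures are not rectified: a ray, as slopes to the right and down, at radius r is drawn at 1 + k1 r^2 times it, then the intrinsics apply), "position" and "attitude" of the camera in the world. Camera axes: x right, y down, z forward; pixel columns grow to the right and rows downward; lengths in m; the calibration is good to about 2 mm. A picture is of the moment at which its call begins.
- bot.job_done(): hands the job in; it is judged then, once.
Trained networks look in a picture, given as the dict that the camera call returned (one of the last four; its "shot" number tells which), for a name from the list of things; names that differ only in an ending like _2 or _b are one class to them, and where a whole thing is asked for, a point or a joint stands for the part that bears it (a point fixed in the world has none). Each returns a list of dicts, best first, with "p" (0 to 1); they miss things now and then, are a little off and sometimes report something else, mostly with a low value. They report only what shows in the picture. A call takes as long as a camera call. They do not tell look-alikes from the thing itself.
- finder.boxes_of(picture, thing): "position" ([column, row] in pixels, amid what is visible of it).
- finder.pinpoint(picture, thing): "position" ([column, row] in pixels: a listed point, or the origin of a listed thing).
The state is a dict: "time": time; "q": joint angles; "qd": joint speeds; "joint_efforts": joint torques, N m; "ee_pos": TCP position; "tcp_rot": TCP orientation; "wrist_force": force on the tool from outside, world axes, zero at the start; "torque": the same for the moment, N m; "opening": finger opening in m; "grasp_force": force on a finger pad.
Only numpy, scipy, OpenCV 4.12 (cv2) and the standard library are available. Lean on these libraries where they do the work, as an engineer would, in place of code of your own. Each camera call takes 0.05 s, during which the arm holds its last target. There are 200 camera calls.

## Working session

There is one attempt and no reset: what is moved stays moved. The work goes in short steps, Python scripts to look and compute and a tool call to move; the robot and the scene stay as the last step left them, time stands still between calls to the robot, and variables do not carry over. Pictures are saved under pics/ and viewed, at most 10 in all, crops included, and the job is handed in when it is done.

Besides the shell and the picture viewer there is one more tool, called after "Emit:" as name(argument=value, ...) on one line, values as JSON. move_arm: Moves the arm, as the interface text tells. Its arguments: {"type":"object","properties":{"offset":{"type":"array","items":{"type":"array","items":{"type":"number"}}},"twist":{"type":"array","items":{"type":"array","items":{"type":"number"}}},"grip":{"type":"array","items":{"type":"number"}},"force":{"type":"number"}},"required":["offset","twist","grip"]}

```bash
mkdir -p pics; ls; cat > h.py <<'E'
import numpy as np, cv2
from scipy.spatial.transform import Rotation as R
from workcell import bot, viewer, finder
def K(p):
    f=210/np.tan(np.radians(p["vfov"])/2); return f
def Rc(p):
    a=np.array(p["attitude"],float)
    if a.shape==(3,3): return a
    return R.from_euler('xyz',a,degrees=True).as_matrix()
def ray(p,uv):
    f=K(p); d=np.array([(uv[0]-p["cx"])/f,(uv[1]-p["cy"])/f]); s=d.copy()
    for _ in range(20): s=d/(1+p["k1"]*(s@s))
    return Rc(p)@np.array([s[0],s[1],1.0])
def at_z(p,uv,z):
    r=ray(p,uv); o=np.array(p["position"]); return o+r*(z-o[2])/r[2]
def proj(p,X):
    c=Rc(p).T@(np.array(X)-p["position"]); s=c[:2]/c[2]; s=s*(1+p["k1"]*(s@s)); return s*K(p)+[p["cx"],p["cy"]]
def at_d(p,uv):
    u,v=int(round(uv[0])),int(round(uv[1])); d=p["depth"][max(v-1,0):v+2,max(u-1,0):u+2]; d=d[d>0]
    return np.array(p["position"])+ray(p,uv)*np.median(d) if len(d) else None
E
python3 - <<'E'
from h import *
np.set_printoptions(precision=4,suppress=True)
for n in("top","side"):
    p=viewer.camera(n); cv2.imwrite(f"pics/{n}0.png",p["color"][...,::-1])
    print(n,p["position"],p["attitude"],p["vfov"],p["cx"],p["cy"],p["k1"])
    for t,z in(("press",0),("tie_rod",.2),("collar",.175),("collar_top",.197),("bar",.0465),("bar_a",.0465),("bar_b",.0465),("seat",.0465),("rest",0),("hoop",None),("mallet",None),("bottle",None)):
        for d in finder.pinpoint(p,t)[:2]:
            print(t,round(d["p"],2),np.array(d["position"]).round(1),at_z(p,d["position"],z) if z is not None else at_d(p,d["position"]), at_d(p,d["position"]))
o=bot.get_obs(); print(o["ee_pos"],o["tcp_rot"],o["opening"],o["time"])
E
```

```text
pics
top [ 0.376  -0.0134  1.596 ] [-174.5315    0.2382  -91.0061] 43.203094927882354 282.8183784330486 210.0507057458095 -0.15477795590316992
tie_rod 0.7 [250.7 182. ] [0.5862 0.0742 0.2   ] [0.5864 0.0742 0.1987]
collar 0.96 [277.5 152.7] [0.6694 0.0018 0.175 ] [0.6585 0.0013 0.2275]
collar_top 0.56 [279.8 149.6] [ 0.6732 -0.0047  0.197 ] [ 0.6605 -0.0051  0.2567]
collar_top 0.28 [393.7 187.3] [ 0.5659 -0.3079  0.197 ] [ 0.5926 -0.3493  0.0002]
bar 0.81 [454.  278.1] [ 0.3136 -0.5113  0.0465] [ 0.3122 -0.5222  0.0128]
bar 0.77 [382.  219.8] [ 0.4904 -0.301   0.0465] [ 0.4904 -0.3011  0.0461]
bar_a 0.81 [454.  278.1] [ 0.3136 -0.5113  0.0465] [ 0.3122 -0.5222  0.0128]
bar_a 0.77 [382.  219.8] [ 0.4904 -0.301   0.0465] [ 0.4904 -0.3011  0.0461]
bar_b 0.81 [454.  278.1] [ 0.3136 -0.5113  0.0465] [ 0.3122 -0.5222  0.0128]
bar_b 0.77 [382.  219.8] [ 0.4904 -0.301   0.0465] [ 0.4904 -0.3011  0.0461]
seat 0.61 [378.1 223.6] [ 0.4794 -0.2891  0.0465] [ 0.4817 -0.2951  0.0124]
rest 0.93 [380.2 225.9] [ 0.4754 -0.3035  0.    ] [ 0.4725 -0.2951  0.0464]
rest 0.26 [379.7 225.2] [ 0.4775 -0.302
[... 1292 characters left out ...]
.4798 -0.2985  0.0515]
seat 0.93 [321.1 301.4] [ 0.4854 -0.2971  0.0465] [ 0.4995 -0.2802  0.0111]
rest 0.88 [316.8 311.2] [ 0.4753 -0.2953  0.    ] [ 0.4712 -0.3004  0.0109]
rest 0.22 [317.8 302.4] [ 0.4938 -0.2727  0.    ] [ 0.4887 -0.279   0.0132]
hoop 0.87 [229.2 242.6] [0.3703 0.0601 0.0024] [0.3703 0.0601 0.0024]
hoop 0.47 [270.6 354.7] [ 0.2922 -0.3537  0.0279] [ 0.2922 -0.3537  0.0279]
mallet 0.77 [378.2 374.2] [ 0.498  -0.5372  0.0241] [ 0.498  -0.5372  0.0241]
mallet 0.43 [317.9 310.1] [ 0.4755 -0.2995  0.0119] [ 0.4755 -0.2995  0.0119]
bottle 0.85 [226.7 153.1] [0.5569 0.4724 0.0176] [0.5569 0.4724 0.0176]
[0.1514 0.5288 0.2533] [179.9977  -0.001  164.0258] 0.08546693093685857 1.3
```

```bash
python3 -c "
import cv2,numpy as np
a=cv2.imread('pics/top0.png');b=cv2.imread('pics/side0.png')
c=cv2.resize(a[90:330,200:480],None,fx=2.8,fy=2.4) if 0 else cv2.resize(a[90:310,200:490],(790,599))
cv2.imwrite('pics/a.png',c); cv2.imwrite('pics/b.png',cv2.resize(b[120:360,200:480],(700,600)))"
```

```text
(no output)
```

View pics/a.png

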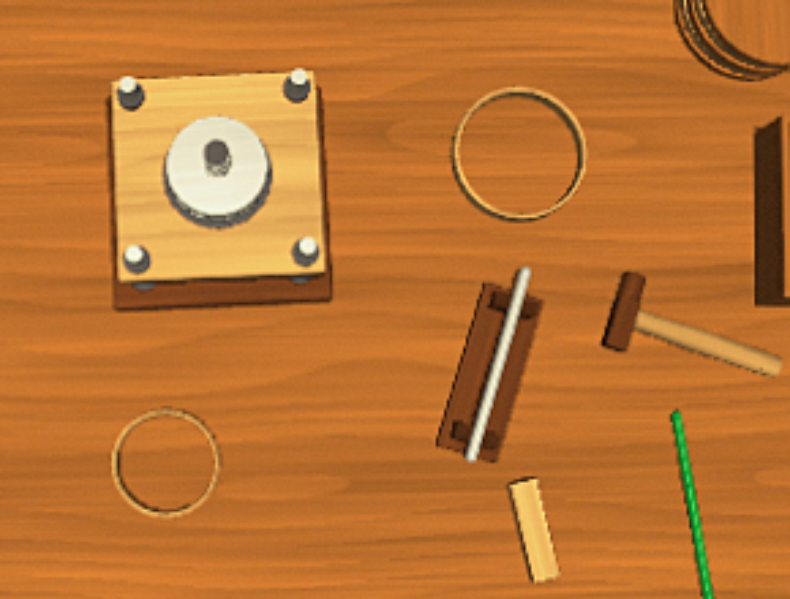

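View pics/b.png

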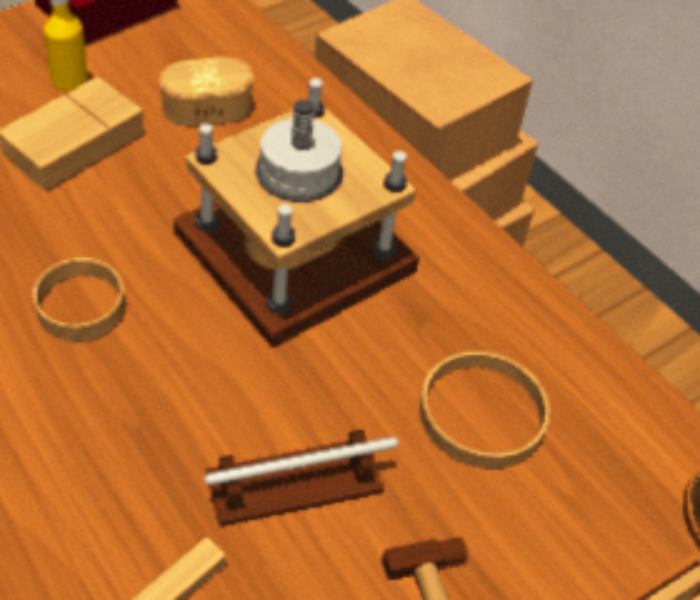

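The top view shows the steel bar in its rest, right of the press (ends near full-image px (392,189) and (373,258)). The green look-alike is further right. The collar's rim holes are faint, so I'll unwrap the rim to find them.

```bash
cat > m.py <<'E'
from h import *
np.set_printoptions(precision=4,suppress=True)
def cloud(p):
    f=K(p); v,u=np.mgrid[0:420,0:560]
    pts=np.stack([u,v],-1).reshape(-1,1,2).astype(np.float32)
    Km=np.array([[f,0,p["cx"]],[0,f,p["cy"]],[0,0,1]])
    s=cv2.undistortPoints(pts,Km,np.array([p["k1"],0,0,0])).reshape(420,560,2)
    c=np.dstack([s,np.ones((420,560))])*p["depth"][...,None]
    return c@Rc(p).T+p["position"]
def unwrap(p,c,r=.05,zs=np.linspace(.199,.151,25)):
    th=np.radians(np.arange(90,330,1.0)); g=cv2.cvtColor(p["color"],cv2.COLOR_RGB2GRAY)
    uv=np.array([[proj(p,[c[0]+r*np.cos(t),c[1]+r*np.sin(t),z]) for t in th] for z in zs]).astype(np.float32)
    return cv2.remap(g,uv[...,0],uv[...,1],cv2.INTER_LINEAR)
E
python3 - <<'E'
from m import *
p=viewer.camera("top"); s=viewer.camera("side")
for a in [(128,83),(298,77),(136,257),(308,247)]:
    uv=np.array(a)/[790/290,599/220]+[200,90]; print("rod",at_z(p,uv,.2))
for n,q in(("top",p),("side",s)):
    P=cloud(q); x=P[...,0];y=P[...,1];z=P[...,2]; hsv=cv2.cvtColor(q["color"],cv2.COLOR_RGB2HSV)
    g=(hsv[...,1]<50)&(hsv[...,2]>90)&(abs(x-.48)<.15)&(abs(y+.3)<.12)&(z>.03)&(z<.07)
    B=P[g]; m=B.mean(0); d=np.linalg.svd(B-m)[2][0]; t=(B-m)@d
    print(n,"bar",len(B),m,d,np.degrees(np.arctan2(d[1],d[0])),m+d*t.min(),m+d*t.max())
    print(" z",np.polyfit(t,B[:,2],1))
    g=(hsv[...,1]<60)&(hsv[...,2]>120)&(abs(x-.67)<.07)&(abs(y)<.07)&(z>.185)&(z<.205)
    print(n,"collar",g.sum(),cv2.minEnclosingCircle(P[g][:,:2].astype(np.float32)),np.median(P[g][:,2]))
    for sx in(-1,1):
      for sy in(-1,1):
        h=(hsv[...,1]<60)&(np.hypot(x-.67-sx*.085,y-sy*.085)<.03)&(z>.192)&(z<.21); 
        if h.sum(): print("  rod",sx,sy,h.sum(),np.median(P[h],0))
im=unwrap(s,(.669,-.004)); cv2.imwrite("pics/un.png",cv2.resize(im,(720,150)))
E
```

```text
rod [0.7546 0.0826 0.2   ]
rod [ 0.7575 -0.0861  0.2   ]
rod [0.5799 0.0763 0.2   ]
rod [ 0.5867 -0.0918  0.2   ]
top bar 233 [ 0.4766 -0.3003  0.0521] [-0.9497  0.313   0.0079] 161.7606605367115 [ 0.5812 -0.3347  0.0512] [ 0.3786 -0.268   0.0529]
 z [0.0079 0.0521]
top collar 933 ((0.6702806949615479, -0.002334615448489785), 0.05014365538954735) 0.1977923850334522
  rod -1 -1 30 [ 0.5868 -0.0903  0.2008]
  rod -1 1 31 [0.5835 0.0809 0.2001]
  rod 1 -1 27 [ 0.758  -0.0851  0.2009]
  rod 1 1 28 [0.7528 0.084  0.2011]
side bar 240 [ 0.4754 -0.3046  0.0518] [-0.9493  0.3143 -0.0014] 161.6801722437523 [ 0.5809 -0.3396  0.0519] [ 0.3772 -0.2721  0.0517]
 z [-0.0014  0.0518]
side collar 458 ((0.6683517098426819, -0.006388133857399225), 0.05036306381225586) 0.19859857594042152
  rod -1 -1 20 [ 0.5853 -0.0944  0.2012]
  rod -1 1 16 [0.5805 0.075  0.2009]
  rod 1 -1 18 [ 0.7547 -0.0903  0.201 ]
  rod 1 1 14 [0.7494 0.0796 0.2007]
```

View pics/un.png

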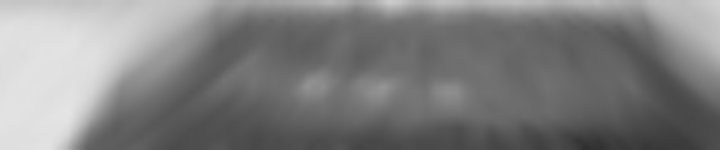

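```bash
python3 - <<'E'
from m import *
s=viewer.camera("side"); P=cloud(s)
uv=proj(s,[.669,-.005,.18]).astype(int); print(uv)
u,v=uv; c=s["color"][v-32:v+28,u-40:u+40]
cv2.imwrite("pics/c.png",cv2.resize(c[...,::-1],(800,600),interpolation=cv2.INTER_CUBIC))
cx,cy=.6684,-.0063
q=P[v-32:v+28,u-40:u+40].reshape(-1,3); r=np.hypot(q[:,0]-cx,q[:,1]-cy); a=np.degrees(np.arctan2(q[:,1]-cy,q[:,0]-cx))%360
for z0 in (.155,.163,.171,.179,.187):
    print(z0,[ (int(b),round(1e3*float(np.min(r[m])),0)) for b in range(140,300,8) for m in [(abs(q[:,2]-z0-.004)<.004)&(a>=b)&(a<b+8)&(r<.056)] if m.any()])
E
```

```text
[319 181]
0.155 [(140, 51.0), (148, 54.0), (156, 50.0), (164, 49.0), (172, 49.0), (180, 47.0), (188, 45.0), (196, 45.0), (204, 45.0), (212, 46.0), (220, 44.0), (228, 44.0), (236, 44.0), (244, 45.0), (252, 43.0), (260, 47.0), (268, 46.0), (276, 45.0), (284, 46.0), (292, 46.0)]
0.163 [(140, 48.0), (148, 49.0), (156, 49.0), (164, 49.0), (172, 43.0), (180, 42.0), (188, 44.0), (196, 43.0), (204, 34.0), (212, 33.0), (220, 41.0), (228, 42.0), (236, 39.0), (244, 41.0), (252, 45.0), (260, 40.0), (268, 43.0), (276, 40.0), (284, 38.0), (292, 46.0)]
0.171 [(140, 49.0), (164, 46.0), (172, 44.0), (180, 44.0), (188, 44.0), (196, 37.0), (204, 38.0), (212, 44.0), (220, 45.0), (228, 43.0), (236, 43.0), (244, 40.0), (252, 43.0), (260, 40.0), (268, 47.0), (276, 44.0), (284, 40.0)]
0.179 [(164, 48.0), (172, 48.0), (180, 45.0), (188, 48.0), (196, 47.0), (204, 45.0), (212, 47.0), (220, 45.0), (228, 45.0), (236, 44.0), (244, 45.0), (252, 45.0), (260, 44.0), (268, 44.0), (276, 47.0), (284, 47.0), (292, 47.0)]
0.187 [(156, 50.0), (164, 49.0), (172, 48.0), (180, 46.0), (188, 17.0), (196, 48.0), (204, 48.0), (212, 43.0), (220, 43.0), (228, 42.0), (236, 45.0), (244, 44.0), (252, 46.0), (260, 46.0), (268, 20.0), (276, 45.0), (284, 46.0), (292, 47.0)]
```

View pics/c.png

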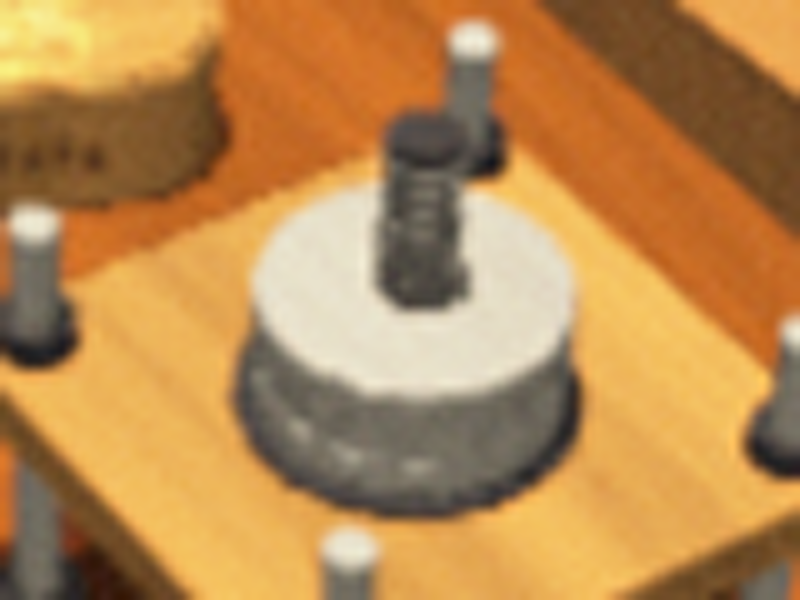

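The holes don't resolve in a single noisy frame. The recess looks strongest near azimuth 205–215°. I'll average frames.

```bash
python3 - <<'E'
from m import *
C=[];D=[]
for i in range(14):
    s=viewer.camera("side"); C.append(s["color"].astype(float)); d=s["depth"].astype(float); d[d==0]=np.nan; D.append(d)
s["depth"]=np.nanmedian(D,0); s["color"]=np.mean(C,0).astype(np.uint8); P=cloud(s)
np.savez("avg.npz",c=s["color"],d=s["depth"])
cx,cy=.6684,-.0063
u,v=319,181
q=P[v-32:v+28,u-40:u+40].reshape(-1,3); r=np.hypot(q[:,0]-cx,q[:,1]-cy); a=np.degrees(np.arctan2(q[:,1]-cy,q[:,0]-cx))%360
print("bulk noise",np.nanmedian(np.nanstd(D,0)[v-10:v+20,u-10:u+10]))
for z0 in (.157,.161,.165,.169,.173,.177,.181,.185):
    print(z0,[ (int(b),int(1e3*np.median(r[m]))) for b in range(160,300,7) for m in [(abs(q[:,2]-z0-.003)<.003)&(a>=b)&(a<b+7)&(r<.056)] if m.any()])
g=cv2.cvtColor(s["color"],cv2.COLOR_RGB2GRAY)
def render(phi):pass
im=unwrap(s,(cx,cy)); im=im[:,60:220]; im=np.clip((im.astype(float)-60)*2.2,0,255).astype(np.uint8)
w=cv2.resize(s["color"][v-5:v+28,u-22:u+22,::-1],(800,600),interpolation=cv2.INTER_NEAREST)
w=np.clip((w.astype(float)-60)*1.8,0,255).astype(np.uint8)
cv2.imwrite("pics/un2.png",np.vstack([cv2.resize(im,(640,150)),cv2.resize(w,(640,450))]))
E
```

```text
bulk noise 0.002388634953939438
0.157 [(160, 49), (167, 49), (174, 48), (181, 49), (188, 48), (195, 47), (202, 47), (209, 46), (216, 46), (223, 46), (230, 46), (237, 45), (244, 45), (251, 45), (258, 45), (265, 46), (272, 45), (279, 46), (286, 46), (293, 47)]
0.161 [(160, 49), (167, 49), (174, 48), (181, 48), (188, 48), (195, 47), (202, 47), (209, 47), (216, 46), (223, 47), (230, 45), (237, 45), (244, 45), (251, 45), (258, 46), (265, 46), (272, 46), (279, 46), (286, 47), (293, 47)]
0.165 [(167, 48), (174, 47), (181, 47), (188, 48), (195, 47), (202, 46), (209, 43), (216, 42), (223, 46), (230, 44), (237, 44), (244, 44), (251, 45), (258, 45), (265, 46), (272, 43), (279, 45), (286, 44), (293, 47)]
0.169 [(167, 46), (174, 45), (181, 45), (188, 45), (195, 41), (202, 42), (209, 43), (216, 41), (223, 46), (230, 43), (237, 42), (244, 42), (251, 43), (258, 43), (265, 45), (272, 43), (279, 42), (286, 44)]
0.173 [(167, 47), (174, 45), (181, 44), (188, 44), (195, 46), (202, 47), (223, 46), (230, 43), (237, 42), (244, 42), (251, 42), (258, 43), (265, 44), (286, 44)]
0.177 [(167, 48), (174, 45), (18
[... 190 characters left out ...]
 (216, 46), (223, 46), (230, 46), (237, 45), (244, 46), (258, 46), (265, 45), (272, 46), (279, 47), (286, 46), (293, 47)]
0.185 [(167, 49), (174, 48), (181, 48), (188, 48), (195, 47), (202, 47), (209, 46), (216, 46), (223, 46), (230, 45), (237, 45), (244, 46), (251, 45), (258, 46), (265, 45), (272, 46), (279, 46), (286, 47), (293, 46)]Traceback (most recent call last):
  File "<stdin>", line 18, in <module>
    return _nx.concatenate(arrs, 0, dtype=dtype, casting=casting)
           ~~~~~~~~~~~~~~~^^^^^^^^^^^^^^^^^^^^^^^^^^^^^^^^^^^^^^^
ValueError: all the input arrays must have same number of dimensions, but the array at index 0 has 2 dimension(s) and the array at index 1 has 3 dimension(s)
```

```bash
cat > go.py <<'E'
import sys
from h import *
np.set_printoptions(precision=3,suppress=True)
o=bot.get_obs()
def go(pos,yaw,o=o):
    Rm=R.from_euler('xyz',o["tcp_rot"],degrees=True)
    T=R.from_euler('xyz',[180,0,yaw],degrees=True)
    print("t",round(o["time"],2),"pos",np.array(o["ee_pos"]),"rot",np.array(o["tcp_rot"]),"q",np.array(o["q"]))
    print("F",np.array(o["wrist_force"]),"M",np.array(o["torque"]),"open",round(o["opening"],4),"gf",o["grasp_force"])
    print("offset cm(tool now)",Rm.inv().apply(np.array(pos)-o["ee_pos"])*100,"twist",(Rm.inv()*T).as_rotvec())
if len(sys.argv)>4: go([float(a) for a in sys.argv[1:4]],float(sys.argv[4]))
E
python3 go.py .445 -.292 .253 161.7
python3 - <<'E'
from m import *
s=viewer.camera("side"); z=np.load("avg.npz"); s["depth"]=z["d"]; D=z["d"]
cx,cy=.6684,-.0063; o=np.array(s["position"])
g=cv2.cvtColor(z["c"],cv2.COLOR_RGB2GRAY).astype(float)
rows=[]
for v in range(165,212):
    for u in range(295,345):
        r=ray(s,(u,v)); a=r[0]**2+r[1]**2; b=(o[0]-cx)*r[0]+(o[1]-cy)*r[1]; c=(o[0]-cx)**2+(o[1]-cy)**2-.05**2
        dd=b*b-a*c
        if dd<=0: continue
        t=(-b-np.sqrt(dd))/a; X=o+r*t
        if .155<X[2]<.193: rows.append((np.degrees(np.arctan2(X[1]-cy,X[0]-cx))%360,X[2],D[v,u]-t,g[v,u]))
A=np.array(rows); A=A[np.isfinite(A).all(1)]
for zc in (.172,.175,.178):
  best=[]
  for ph in range(0,60):
    d=(A[:,0]-ph+30)%60-30; m=(abs(d)<7)&(abs(A[:,1]-zc)<6e-3)&(A[:,0]>180)&(A[:,0]<290); best.append((A[m,2].mean()*1e3,ph,m.sum()))
  print(zc,sorted(best)[-6:], sorted(best)[:2])
m=abs(A[:,1]-.175)<.007
for b in range(170,300,6):
    k=m&(A[:,0]>=b)&(A[:,0]<b+6); print(b,(A[k,2].mean()*1e3).round(1),A[k,3].mean().round(0),end=" | ")
E
```

```text
t 2.15 pos [0.151 0.529 0.253] rot [-179.998   -0.003  164.023] q [74.026  4.982 10.079 95.099  0.003 90.003]
F [-0.561  0.228  0.617] M [-0.06  -0.033 -0.052] open 0.0851 gf 0.0
offset cm(tool now) [-50.823 -70.824   0.026] twist [-0.    -0.     0.041]
0.172 [(np.float64(6.950553423702988), 39, np.int64(20)), (np.float64(7.094807607402967), 33, np.int64(22)), (np.float64(7.095356744278964), 34, np.int64(21)), (np.float64(7.116883975191623), 37, np.int64(21)), (np.float64(7.13003513138416), 35, np.int64(20)), (np.float64(7.325422004926215), 36, np.int64(18))] [(np.float64(5.58271517292905), 23, np.int64(17)), (np.float64(5.757110497717887), 22, np.int64(22))]
0.175 [(np.float64(8.781861795219037), 34, np.int64(20)), (np.float64(8.781861795219037), 35, np.int64(20)), (np.float64(8.997247434129306), 38, np.int64(20)), (np.float64(9.091563305109432), 32, np.int64(18)), (np.float64(9.156300639909288), 37, np.int64(20)), (np.float64(9.407568472893491), 36, np.int64(18))] [(np.float64(6.182041406910241), 23, np.int64(17)), (np.float64(6.243205347722836), 18, np.int64(19))]
0.178 [(np.float64(11.0158485481717), 39, np.int64(18)), (np.float64(11.033189134176492), 34, np.int64(20)), (np.float64(11.280931860849739), 35, np.int64(19)), (np.float64(11.545663363243452), 38, np.int64(20)), (np.float64(11.704716569023432), 37, np.int64(20)), (np.float64(12.252544310622328), 36, np.int64(19))] [(np.float64(7.075260590174525), 22, np.int64(20)), (np.float64(7.218914233085923), 52, np.int64(12))]
170 4.7 113.0 | 176 7.8 107.0 | 182 7.8 108.0 | 188 7.7 123.0 | 194 6.3 120.0 | 200 3.8 114.0 | 206 8.4 116.0 | 212 8.0 131.0 | 218 9.7 119.0 | 224 4.8 112.0 | 230 7.0 113.0 | 236 8.1 124.0 | 242 8.5 113.0 | 248 8.7 112.0 | 254 7.9 108.0 | 260 8.1 103.0 | 266 7.9 109.0 | 272 10.8 108.0 | 278 8.2 102.0 | 284 9.3 101.0 | 290 8.6 100.0 | 296 10.6 99.0 |
```

Emit:
move_arm(offset=[[-2.8, -3.9, 0], [-2.8, -3.9, 0], [-2.8, -3.9, 0], [-2.8, -3.9, 0], [-2.8, -3.9, 0]], twist=[[0, 0, 0], [0, 0, 0], [0, 0, 0], [0, 0, 0], [0, 0, 0]], grip=[0.6, 0.6, 0.6, 0.6, 0.6], force=80)

```text
time: 2.7
ee_pos: [0.2324, 0.301, 0.2533]
tcp_rot: [180.0, 0.0, 164.1]
wrist_force: [-0.1, 0.9, 0.6]
opening: 0.0512
grasp_force: 0.0
```

Emit:
move_arm(offset=[[-2.8, -3.9, 0], [-2.8, -3.9, 0], [-2.8, -3.9, 0], [-2.8, -3.9, 0], [-2.8, -3.9, 0]], twist=[[0, 0, 0], [0, 0, 0], [0, 0, 0], [0, 0, 0], [0, 0, 0]], grip=[0.6, 0.6, 0.6, 0.6, 0.6])

```text
time: 3.2
ee_pos: [0.3133, 0.075, 0.2536]
tcp_rot: [180.0, 0.1, 164.1]
wrist_force: [1.6, 0.4, -0.3]
opening: 0.051
grasp_force: 0.0
```

Emit:
move_arm(offset=[[-2.8, -3.9, 0], [-2.8, -3.9, 0], [-2.8, -3.9, 0], [-2.8, -3.9, 0], [-2.8, -3.9, 0]], twist=[[0, 0, 0], [0, 0, 0], [0, 0, 0], [0, 0, 0], [0, 0, 0]], grip=[0.6, 0.6, 0.6, 0.6, 0.6])

```text
time: 3.7
ee_pos: [0.3943, -0.1516, 0.2536]
tcp_rot: [180.0, 0.1, 164.0]
wrist_force: [0.7, 1.3, 0.2]
opening: 0.0514
grasp_force: 0.0
```

```bash
python3 go.py .445 -.292 .13 161.7
```

```text
t 3.7 pos [ 0.394 -0.152  0.254] rot [179.999   0.06  163.979] q [-21.033 -12.39   -6.345  95.986   0.006  -5.012]
F [0.727 1.346 0.185] M [ 0.05  -0.038  0.037] open 0.0514 gf 0.0
offset cm(tool now) [ -8.739 -12.097  12.364] twist [0.    0.001 0.04 ]
```

Emit:
move_arm(offset=[[-2.9, -4, 0], [-2.9, -4, 0], [-2.9, -4, 2], [0, 0, 4.5], [0, 0, 4]], twist=[[0, 0, 0.04], [0, 0, 0], [0, 0, 0], [0, 0, 0], [0, 0, 0]], grip=[0.6, 0.6, 0.6, 0.6, 0.6])

```text
time: 4.2
ee_pos: [0.4401, -0.2884, 0.1475]
tcp_rot: [180.0, -0.0, 161.6]
wrist_force: [-0.5, -0.5, 0.1]
opening: 0.0513
grasp_force: 0.0
```

```bash
python3 go.py .445 -.292 .0495 161.7; python3 - <<'E'
from m import *
p=viewer.camera("side"); cv2.imwrite("pics/g.png",cv2.resize(p["color"][200:380,220:460,::-1],(800,600)))
E
```

```text
t 4.2 pos [ 0.44  -0.288  0.147] rot [179.992  -0.025 161.607] q [-33.233   0.943  -5.824  83.259   0.001 -14.84 ]
F [-0.496 -0.498  0.103] M [-0.042 -0.037  0.017] open 0.0513 gf 0.0
offset cm(tool now) [-0.583 -0.193  9.796] twist [ 0.    -0.    -0.002]
```

View pics/g.png

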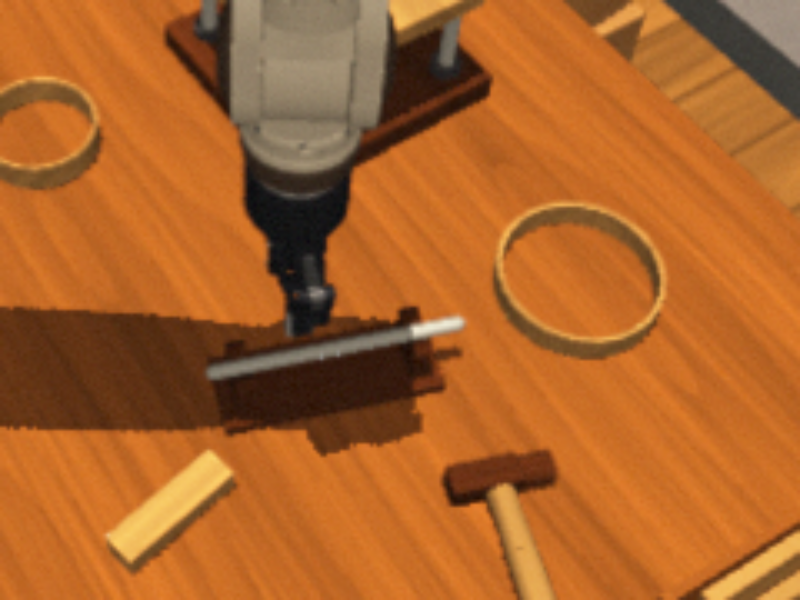

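Emit:
move_arm(offset=[[-0.5, -0.2, 3], [0, 0, 3], [0, 0, 2.5], [0, 0, 1.2], [0, 0, 0]], twist=[[0, 0, 0], [0, 0, 0], [0, 0, 0], [0, 0, 0], [0, 0, 0]], grip=[0.6, 0.6, 0.6, 0.6, 0.6])

```text
time: 4.75
ee_pos: [0.4437, -0.2899, 0.052]
tcp_rot: [180.0, -0.1, 161.7]
wrist_force: [0.1, -0.4, 0.5]
opening: 0.0515
grasp_force: 0.0
```

```bash
python3 go.py .445 -.292 .0495 161.7
```

```text
t 4.75 pos [ 0.444 -0.29   0.052] rot [179.973  -0.104 161.747] q [-33.157   3.387 -13.942  72.779  -0.001 -14.904]
F [ 0.073 -0.414  0.483] M [ 0.027 -0.033  0.015] open 0.0515 gf 0.0
offset cm(tool now) [-0.185 -0.159  0.25 ] twist [ 0.    -0.002  0.001]
```

Emit:
move_arm(offset=[[-0.2, -0.1, 0.2], [0, 0, 0], [0, 0, 0], [0, 0, 0], [0, 0, 0]], twist=[[0, 0, 0], [0, 0, 0], [0, 0, 0], [0, 0, 0], [0, 0, 0]], grip=[0.3, 0, 0, 0, 0], force=30)

```text
time: 5.25
ee_pos: [0.4464, -0.2926, 0.0519]
tcp_rot: [-179.9, 0.1, 161.7]
wrist_force: [-1.0, -2.0, 6.9]
opening: 0.0107
grasp_force: 29.4
```

```bash
python3 go.py .445 -.292 .0495 161.7
```

```text
t 5.25 pos [ 0.446 -0.293  0.052] rot [-179.945    0.13   161.726] q [-33.229   3.651 -13.677  72.531  -0.02  -14.955]
F [-1.039 -1.976  6.888] M [-0.346  0.121  0.022] open 0.0107 gf 29.408998489379883
offset cm(tool now) [0.154 0.009 0.238] twist [-0.001  0.002  0.   ]
```

Emit:
move_arm(offset=[[0, 0, 0], [0, 0, 0], [0, 0, -2], [0, 0, -4], [0, 0, -4.5]], twist=[[0, 0, 0], [0, 0, 0], [0, 0, 0], [0, 0, 0], [0, 0, 0]], grip=[0, 0, 0, 0, 0], force=100)

```text
time: 5.75
ee_pos: [0.4448, -0.2912, 0.1554]
tcp_rot: [179.9, -0.2, 161.7]
wrist_force: [0.3, -0.5, -1.4]
opening: 0.0089
grasp_force: 97.7
```

Emit:
move_arm(offset=[[0, 0, -4], [0, 0, -1], [0, 0, 0]], twist=[[0, 0, 0], [0, 0, 0], [0, 0, 0]], grip=[0, 0, 0])

```text
time: 6.05
ee_pos: [0.4464, -0.2922, 0.2069]
tcp_rot: [-180.0, 0.1, 161.7]
wrist_force: [-0.4, -0.7, -1.9]
opening: 0.0089
grasp_force: 97.7
```

```bash
cat > barm.py <<'E'
from m import *
def bar(rng=((.25,.68),(-.45,.3)),zr=(.15,.24),n=3,cams=("top","side")):
    o=bot.get_obs(); e=np.array(o["ee_pos"]); Rm=R.from_euler('xyz',o["tcp_rot"],degrees=True).as_matrix()
    print("t",round(o["time"],2),"tcp",e,o["tcp_rot"])
    for c in cams:
        S=[];Dd=[]
        for i in range(n):
            p=viewer.camera(c); d=p["depth"].astype(float); d[d==0]=np.nan; Dd.append(d); S.append(p["color"].astype(float))
        p["depth"]=np.nanmedian(Dd,0); p["color"]=np.mean(S,0).astype(np.uint8); P=cloud(p); hsv=cv2.cvtColor(p["color"],cv2.COLOR_RGB2HSV)
        L=(P-e)@Rm  # tool frame
        for nm,(lo,hi) in {"front":(-.2,-.03),"back":(.02,.12)}.items():
            g=(hsv[...,1]<70)&(hsv[...,2]>70)&(abs(L[...,1])<.02)&(abs(L[...,2]-.003)<.02)&(L[...,0]>lo)&(L[...,0]<hi)
            B=L[g]
            if len(B)<10: print(c,nm,len(B)); continue
            print(c,nm,len(B),"x",B[:,0].min(),B[:,0].max(),"y(x)",np.polyfit(B[:,0],B[:,1],1),"z(x)",np.polyfit(B[:,0],B[:,2],1))
    return p
if __name__=="__main__": bar()
E
python3 barm.py
```

```text
t 6.05 tcp [ 0.4464 -0.2922  0.2069] [-179.9709    0.1462  161.7387]
top front 126 x -0.14215730864820872 -0.04783732137182245 y(x) [0.0063 0.003 ] z(x) [0.0096 0.0038]
top back 3
side front 170 x -0.14051951203324803 -0.03004970538142273 y(x) [-0.0016 -0.0028] z(x) [-0.0129  0.0041]
side back 86 x 0.02014206710719284 0.07509588089208888 y(x) [-0.0034 -0.0025] z(x) [-0.0096  0.0039]
```

Emit:
move_arm(offset=[[0, 0, -4.5], [1.1, 4.2, 0], [1.1, 4.2, 0], [1.1, 4.2, 0], [1.1, 4.2, 0]], twist=[[0, 0, 0], [0, 0, 0], [0, 0, 0], [0, 0, 0], [0, 0, 0]], grip=[0, 0, 0, 0, 0])

```text
time: 6.85
ee_pos: [0.4563, -0.1171, 0.2497]
tcp_rot: [-180.0, -0.1, 161.7]
wrist_force: [0.4, -0.2, -2.3]
opening: 0.0084
grasp_force: 98.0
```

Emit:
move_arm(offset=[[1.1, 4.2, 0], [1.1, 4.2, 0], [1.1, 4.2, 0], [1.1, 4.2, 0], [0.8, 2.9, 0]], twist=[[0, 0, 0], [0, 0, 0], [0, 0, 0], [0, 0, 0], [0, 0, 0.109]], grip=[0, 0, 0, 0, 0])

```text
time: 7.35
ee_pos: [0.4686, 0.0872, 0.2497]
tcp_rot: [-180.0, -0.1, 155.5]
wrist_force: [0.0, -0.4, -2.4]
opening: 0.0084
grasp_force: 97.9
```

```bash
python3 go.py .4697 .0847 .19 155.5
```

```text
t 7.35 pos [0.469 0.087 0.25 ] rot [-179.988   -0.059  155.525] q [10.526 -5.06  -0.355 94.76   0.024 35.001]
F [ 0.035 -0.411 -2.386] M [-0.027  0.04  -0.022] open 0.0084 gf 97.93012976646423
offset cm(tool now) [-0.209 -0.179  5.969] twist [-0.    -0.001  0.   ]
```

Emit:
move_arm(offset=[[0, -0.2, 3], [-0.2, 0, 3], [0, 0, 0], [0, 0, 0]], twist=[[0, 0, 0], [0, 0, 0], [0, 0, 0], [0, 0, 0]], grip=[0, 0, 0, 0])

```text
time: 7.75
ee_pos: [0.4696, 0.082, 0.1905]
tcp_rot: [-180.0, -0.1, 155.5]
wrist_force: [0.2, -0.1, -1.7]
opening: 0.009
grasp_force: 98.1
```

```bash
python3 - <<'E'
from barm import *
p=bar(n=4); cv2.imwrite("pics/ins.png",cv2.resize(p["color"][120:270,220:420,::-1],(800,600),interpolation=cv2.INTER_CUBIC))
P=cloud(p); hsv=cv2.cvtColor(p["color"],cv2.COLOR_RGB2HSV); x,y,z=P[...,0],P[...,1],P[...,2]
E
python3 go.py .4697 .0847 .184 155.5
```

```text
t 7.75 tcp [0.4696 0.082  0.1905] [-179.9557   -0.0693  155.478 ]
top front 259 x -0.19999427777957235 -0.0893202427303014 y(x) [0.015  0.0031] z(x) [0.0914 0.0109]
top back 0
side front 219 x -0.19990856167086432 -0.03191466243464384 y(x) [-0.0117 -0.0045] z(x) [0.0417 0.0041]
side back 58 x 0.02247020469555134 0.07440610287869691 y(x) [ 0.0488 -0.0055] z(x) [-0.0042 -0.0005]
t 8.15 pos [0.47  0.082 0.191] rot [179.971   0.041 155.476] q [ 9.896 -5.828 -7.55  88.227  0.001 34.42 ]
F [-0.4    0.907 -1.236] M [ 0.021  0.128 -0.035] open 0.0087 gf 98.07785153388977
offset cm(tool now) [0.161 0.218 0.712] twist [ 0.001  0.001 -0.   ]
```

View pics/ins.png

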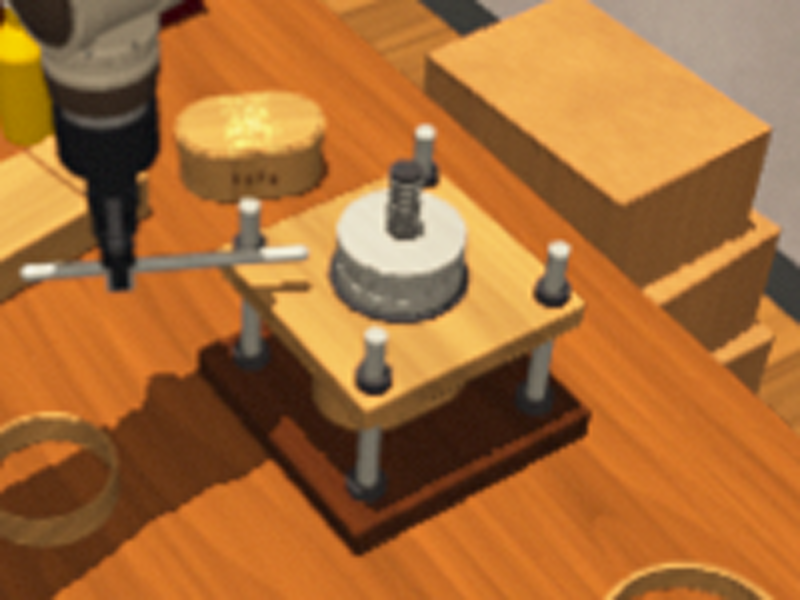

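```bash
python3 - <<'E'
from barm import *
o=bot.get_obs(); e=np.array(o["ee_pos"]); Rm=R.from_euler('xyz',o["tcp_rot"],degrees=True).as_matrix(); print(e,o["tcp_rot"])
for c in("top","side"):
    S=[];Dd=[]
    for i in range(5):
        p=viewer.camera(c); d=p["depth"].astype(float); d[d==0]=np.nan; Dd.append(d); S.append(p["color"].astype(float))
    p["depth"]=np.nanmedian(Dd,0); p["color"]=np.mean(S,0).astype(np.uint8); P=cloud(p); hsv=cv2.cvtColor(p["color"],cv2.COLOR_RGB2HSV)
    L=(P-e)@Rm
    g=(hsv[...,1]<70)&(hsv[...,2]>80)&(abs(L[...,1])<.014)&(abs(L[...,2]-.003)<.014)&(L[...,0]>-.16)&(L[...,0]<-.04)
    B=P[g]; m=B.mean(0); d=np.linalg.svd(B-m)[2][0]; t=(B-m)@d
    print(c,len(B),"mean",m,"dir deg",np.degrees(np.arctan2(d[1],d[0])),"slope",d[2]/np.hypot(*d[:2]),m+d*t.min(),m+d*t.max())
    x,y,z=P[...,0],P[...,1],P[...,2]
    g=(hsv[...,1]<60)&(hsv[...,2]>120)&(abs(x-.67)<.07)&(abs(y)<.07)&(z>.187)&(z<.205)
    cc=cv2.minEnclosingCircle(P[g][:,:2].astype(np.float32)); print(cc,P[g][:,2].mean())
    pd=d[:2]/np.hypot(*d[:2]); w=np.array(cc[0])-m[:2]; print("axis off-line (left +)",(pd[0]*w[1]-pd[1]*w[0])*np.sign(pd@w), "dist along",abs(pd@w))
E
```

```text
[0.4702 0.082  0.1911] [179.9707   0.0411 155.4762]
top 72 mean [0.5779 0.0337 0.19  ] dir deg 156.2753182945497 slope 0.033525685000599735 [0.6008 0.0236 0.1892] [0.553  0.0446 0.191 ]
((0.658169150352478, 0.003058645874261856), 0.06280782073736191) 0.19778981057497802
axis off-line (left +) 0.004285650739067625 dist along 0.08580930723361234
side 101 mean [0.5544 0.04   0.1889] dir deg 156.69954302483617 slope -0.006086929265933087 [0.5986 0.0209 0.1892] [0.5052 0.0612 0.1886]
((0.6680173873901367, -0.0053163571283221245), 0.04895518347620964) 0.19838521036267057
axis off-line (left +) 0.0033334343214292544 dist along 0.12222168642593259
```

Emit:
move_arm(offset=[[0, 0.2, 0.9], [-1.2, 0, 0], [-0.8, 0, 0], [-0.5, 0, 0], [-0.4, 0, 0]], twist=[[0, 0, 0], [0, 0, 0], [0, 0, 0], [0, 0, 0], [0, 0, 0]], grip=[0, 0, 0, 0, 0])

```text
time: 9.15
ee_pos: [0.4978, 0.0716, 0.1814]
tcp_rot: [180.0, -0.0, 155.5]
wrist_force: [-2.4, 2.5, -2.3]
opening: 0.0088
grasp_force: 98.1
```

```bash
python3 go.py .4697 .0847 .184 155.5
```

```text
t 9.15 pos [0.498 0.072 0.181] rot [179.999  -0.018 155.469] q [ 8.179 -2.307 -5.298 87.023  0.01  32.71 ]
F [-2.427  2.474 -2.27 ] M [0.465 0.777 0.088] open 0.0088 gf 98.09024691581726
offset cm(tool now) [ 3.104  0.023 -0.255] twist [ 0.    -0.    -0.001]
```

Emit:
move_arm(offset=[[-0.4, 0, 0], [-0.4, 0, 0], [0, 0, 0]], twist=[[0, 0, 0], [0, 0, 0], [0, 0, 0]], grip=[0, 0, 0])

```text
time: 9.45
ee_pos: [0.5051, 0.0685, 0.1816]
tcp_rot: [180.0, 0.0, 155.5]
wrist_force: [1.5, 1.6, -2.4]
opening: 0.0088
grasp_force: 98.1
```

```bash
python3 go.py .4697 .0847 .184 155.5
```

```text
t 9.45 pos [0.505 0.068 0.182] rot [179.989   0.028 155.489] q [ 7.721 -1.434 -4.434 86.97  -0.005 32.233]
F [ 1.481  1.642 -2.405] M [ 0.294 -0.204  0.261] open 0.0088 gf 98.13083410263062
offset cm(tool now) [ 3.891  0.011 -0.246] twist [ 0.  0. -0.]
```

Emit:
move_arm(offset=[[-0.5, 0, 0], [-0.5, 0, 0], [-0.5, 0, 0], [0, 0, 0]], twist=[[0, 0, 0], [0, 0, 0], [0, 0, 0], [0, 0, 0]], grip=[0, 0, 0, 0])

```text
time: 9.85
ee_pos: [0.5188, 0.0621, 0.1814]
tcp_rot: [180.0, 0.0, 155.5]
wrist_force: [0.9, 1.8, -2.7]
opening: 0.0085
grasp_force: 98.2
```

```bash
python3 go.py .669 -.0062 .184 155.5; python3 - <<'E'
from m import *
p=viewer.camera("side"); cv2.imwrite("pics/ins2.png",cv2.resize(p["color"][140:230,250:370,::-1],(800,600),interpolation=cv2.INTER_CUBIC))
E
```

```text
t 9.85 pos [0.519 0.062 0.181] rot [179.999   0.023 155.473] q [ 6.828  0.329 -2.699 86.952 -0.011 31.355]
F [ 0.92   1.802 -2.732] M [ 0.357 -0.249  0.241] open 0.0085 gf 98.17948579788208
offset cm(tool now) [-16.496   0.022  -0.25 ] twist [ 0.  0. -0.]
```

View pics/ins2.png

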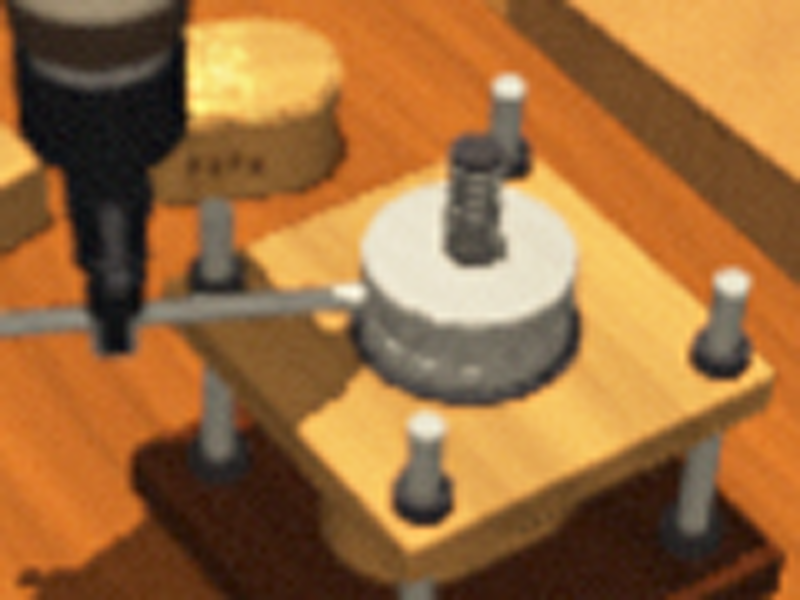

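Emit:
move_arm(offset=[[0, -0.66, 0], [-0.05, -1.32, 0], [-0.05, -1.32, 0], [-0.05, -1.32, 0], [-0.05, -1.32, 0]], twist=[[0, 0, -0.04], [0, 0, -0.08], [0, 0, -0.08], [0, 0, -0.08], [0, 0, -0.08]], grip=[0, 0, 0, 0, 0])

```text
time: 10.4
ee_pos: [0.504, 0.0057, 0.1819]
tcp_rot: [179.9, 0.1, 176.4]
wrist_force: [7.1, 6.6, -2.4]
opening: 0.0091
grasp_force: 99.8
```

```bash
cat > st.py <<'E'
from h import *
np.set_printoptions(precision=4,suppress=True)
o=bot.get_obs(); c=np.array([.669,-.0062]); e=np.array(o["ee_pos"]); w=e[:2]-c; r=np.hypot(*w); a=np.degrees(np.arctan2(w[1],w[0]))%360
F=np.array(o["wrist_force"]); u=w/r; t=np.array([-u[1],u[0]])
print("t",round(o["time"],2),"pos",e,"rot",np.array(o["tcp_rot"]),"r",r.round(4),"az",a.round(2),"Ft(ccw)",(F[:2]@t).round(2),"Fr",(F[:2]@u).round(2),"Fz",F[2].round(2),"M",np.array(o["torque"]),"tau",round(float(-(F[:2]@t)*r-o["torque"][2]),3),round(float(-(F[:2]@t)*r),3),"open",round(o["opening"],4))
E
python3 st.py
```

```text
t 10.4 pos [0.504  0.0057 0.1819] rot [179.869    0.1134 176.4006] r 0.1654 az 175.87 Ft(ccw) -7.12 Fr -6.61 Fz -2.38 M [ 1.4754 -1.3165  0.5926] tau 0.585 1.177 open 0.0091
```

Emit:
move_arm(offset=[[-0.05, -1.32, 0], [-0.05, -1.32, 0], [-0.05, -1.32, 0], [-0.05, -1.32, 0], [0, 0, 0]], twist=[[0, 0, -0.08], [0, 0, -0.08], [0, 0, -0.08], [0, 0, -0.08], [0, 0, 0]], grip=[0, 0, 0, 0, 0])

```text
time: 10.9
ee_pos: [0.5089, -0.0472, 0.1817]
tcp_rot: [179.9, 0.1, -165.4]
wrist_force: [4.7, 8.9, -1.8]
opening: 0.0085
grasp_force: 99.6
```

```bash
python3 st.py
```

```text
t 10.9 pos [ 0.5089 -0.0472  0.1817] rot [ 179.892     0.1146 -165.3611] r 0.1653 az 194.37 Ft(ccw) -7.48 Fr -6.73 Fz -1.84 M [ 1.6434 -0.6961  0.6905] tau 0.546 1.237 open 0.0085
```

Emit:
move_arm(offset=[[-0.05, -1.32, 0], [-0.05, -1.32, 0], [-0.05, -1.32, 0], [-0.02, -0.82, 0], [0, 0, 0]], twist=[[0, 0, -0.08], [0, 0, -0.08], [0, 0, -0.08], [0, 0, -0.05], [0, 0, 0]], grip=[0, 0, 0, 0, 0])

```text
time: 11.4
ee_pos: [0.527, -0.0907, 0.1813]
tcp_rot: [179.9, 0.1, -148.8]
wrist_force: [3.2, 8.6, -2.0]
opening: 0.0088
grasp_force: 99.3
```

```bash
python3 st.py
```

```text
t 11.4 pos [ 0.527  -0.0907  0.1813] rot [ 179.8818    0.0875 -148.7856] r 0.1653 az 210.76 Ft(ccw) -5.8 Fr -7.17 Fz -2.02 M [ 1.6303 -0.394   0.4972] tau 0.461 0.959 open 0.0088
```

Emit:
move_arm(offset=[[0.5, 0.1, 0], [1.5, 0, 0], [1.5, 0, 0], [1.5, 0, 0], [1, 0, 0]], twist=[[0, 0, 0.02], [0, 0, 0], [0, 0, 0], [0, 0, 0], [0, 0, 0]], grip=[0, 0, 0, 0, 0])

```text
time: 11.9
ee_pos: [0.4729, -0.1213, 0.1817]
tcp_rot: [-180.0, -0.0, -150.1]
wrist_force: [0.2, -0.1, -1.7]
opening: 0.009
grasp_force: 98.3
```

```bash
python3 st.py
```

```text
t 11.9 pos [ 0.4729 -0.1213  0.1817] rot [-179.9703   -0.0153 -150.1315] r 0.2274 az 210.41 Ft(ccw) 0.16 Fr -0.15 Fz -1.69 M [-0.026   0.0685  0.0293] tau -0.067 -0.037 open 0.009
```

Emit:
move_arm(offset=[[-0.2, 3, 0], [-0.2, 3, 0], [-0.2, 3, 0], [-0.2, 3, 0]], twist=[[0, 0, 0.132], [0, 0, 0.132], [0, 0, 0.132], [0, 0, 0.132]], grip=[0, 0, 0, 0])

```text
time: 12.3
ee_pos: [0.4429, -0.0051, 0.1818]
tcp_rot: [-180.0, 0.0, 179.3]
wrist_force: [0.9, 0.8, -2.8]
opening: 0.0084
grasp_force: 98.3
```

Emit:
move_arm(offset=[[-0.2, 3, 0], [-0.2, 3, 0], [-0.2, 3, 0], [-0.2, 3, 0], [0, 0, 0]], twist=[[0, 0, 0.132], [0, 0, 0.132], [0, 0, 0.132], [0, 0, 0.132], [0, 0, 0]], grip=[0, 0, 0, 0, 0])

```text
time: 12.8
ee_pos: [0.4763, 0.1112, 0.1813]
tcp_rot: [180.0, 0.0, 149.2]
wrist_force: [-0.5, 0.2, -1.6]
opening: 0.0085
grasp_force: 98.4
```

```bash
python3 st.py; python3 - <<'E'
from m import *
# refine hole phase from side view, averaged
C=[];D=[]
for i in range(10):
    s=viewer.camera("side"); d=s["depth"].astype(float); d[d==0]=np.nan; D.append(d)
s["depth"]=np.nanmedian(D,0); P=cloud(s); cx,cy=.6684,-.0063
q=P[149:209,279:359].reshape(-1,3); r=np.hypot(q[:,0]-cx,q[:,1]-cy); a=np.degrees(np.arctan2(q[:,1]-cy,q[:,0]-cx))%360
m=(q[:,2]>.1725)&(q[:,2]<.181)&(r<.054)&(r>.038)
h=np.histogram(a[m],np.arange(160,305,4)); print(list(zip(h[1].astype(int).tolist(),h[0].tolist())))
E
```

```text
t 12.8 pos [0.4763 0.1112 0.1813] rot [179.9551   0.009  149.2415] r 0.2256 az 148.65 Ft(ccw) 0.11 Fr 0.47 Fz -1.56 M [-0.0562  0.0988 -0.0151] tau -0.01 -0.025 open 0.0085
[(160, 1), (164, 0), (168, 2), (172, 0), (176, 2), (180, 0), (184, 1), (188, 4), (192, 0), (196, 0), (200, 0), (204, 0), (208, 2), (212, 2), (216, 2), (220, 2), (224, 1), (228, 2), (232, 2), (236, 2), (240, 2), (244, 3), (248, 2), (252, 2), (256, 0), (260, 0), (264, 0), (268, 0), (272, 4), (276, 2), (280, 0), (284, 0), (288, 1), (292, 0), (296, 1), (300, 1)]
```

```bash
python3 - <<'E'
from m import *
D=[]
for i in range(6):
    s=viewer.camera("side"); d=s["depth"].astype(float); d[d==0]=np.nan; D.append(d)
new=np.nanmedian(D,0); old=np.load("avg.npz")["d"]; cx,cy=.6684,-.0063; o=np.array(s["position"])
# model depth image for phase ph: ray-march through collar with holes
us,vs=np.meshgrid(np.arange(298,342),np.arange(176,208)); px=np.stack([us,vs],-1).reshape(-1,2)
rays=np.array([ray(s,u) for u in px]); t=np.arange(.75,1.0,.001)
X=o+rays[:,None,:]*t[None,:,None]; rr=np.hypot(X[...,0]-cx,X[...,1]-cy); az=np.degrees(np.arctan2(X[...,1]-cy,X[...,0]-cx)); z=X[...,2]
zo=.0014
for R0 in(.05,.047):
  base=(rr<R0)&(z<.197+zo)&(z>.153+zo)
  for nm,d in(("old",old),("new",new)):
    dd=d[vs,us].ravel(); res=[]
    for ph in np.arange(0,60,2.):
        da=np.radians((az-ph+30)%60-30); lat=rr*np.sin(da); rad=rr*np.cos(da)
        sol=base&~((abs(lat)<.007)&(abs(z-.175-zo)<.007)&(rad>.014))
        hit=sol.any(1); td=t[sol.argmax(1)]; k=hit&np.isfinite(dd)&(base.any(1)); e=dd[k]-td[k]; e-=np.median(e)
        res.append((np.abs(np.clip(e,-.01,.01)).mean()*1e3,ph))
    res.sort(); print(R0,nm,[(round(float(a),3),float(b)) for a,b in res[:5]],"worst",round(res[-1][0],3))
E
```

```text
0.05 old [(nan, 0.0), (nan, 2.0), (nan, 4.0), (nan, 6.0), (nan, 8.0)] worst nan
0.05 new [(nan, 0.0), (nan, 2.0), (nan, 4.0), (nan, 6.0), (nan, 8.0)] worst nan
0.047 old [(nan, 0.0), (nan, 2.0), (nan, 4.0), (nan, 6.0), (nan, 8.0)] worst nan
0.047 new [(nan, 0.0), (nan, 2.0), (nan, 4.0), (nan, 6.0), (nan, 8.0)] worst nan
  return _methods._mean(a, axis=axis, dtype=dtype,
  ret = ret.dtype.type(ret / rcount)
<stdin>:19: RuntimeWarning: Mean of empty slice.
```

```bash
cat > phase.py <<'E'
from m import *
def avg(n):
    D=[]
    for i in range(n):
        s=viewer.camera("side"); d=s["depth"].astype(float); d[d==0]=np.nan; D.append(d)
    return s,np.nanmedian(D,0)
def phase(s,imgs,cx=.6684,cy=-.0063,zo=.0014):
    o=np.array(s["position"]); us,vs=np.meshgrid(np.arange(298,342),np.arange(176,208))
    rays=np.array([ray(s,u) for u in np.stack([us,vs],-1).reshape(-1,2)]); t=np.arange(1.1,1.45,.001)
    X=o+rays[:,None,:]*t[None,:,None]; rr=np.hypot(X[...,0]-cx,X[...,1]-cy); az=np.degrees(np.arctan2(X[...,1]-cy,X[...,0]-cx)); z=X[...,2]
    base=(rr<.05)&(z<.197+zo)&(z>.153+zo)
    res={k:[] for k in imgs}
    for ph in np.arange(0,60,2.):
        da=np.radians((az-ph+30)%60-30); lat=rr*np.sin(da); rad=rr*np.cos(da)
        sol=base&~((abs(lat)<.007)&(abs(z-.175-zo)<.007)&(rad>.014)); td=t[sol.argmax(1)]; hit=sol.any(1)
        for k,d in imgs.items():
            dd=d[vs,us].ravel(); m=hit&np.isfinite(dd); e=dd[m]-td[m]; e-=np.median(e)
            res[k].append((round(float(np.abs(np.clip(e,-.01,.01)).mean()*1e3),3),float(ph)))
    for k in res: r=sorted(res[k]); print(k,r[:6],"worst",r[-2:])
if __name__=="__main__":
    s,new=avg(6); phase(s,{"old":np.load("avg.npz")["d"],"new":new})
E
python3 phase.py
```

```text
old [(3.515, 38.0), (3.523, 36.0), (3.555, 34.0), (3.565, 4.0), (3.57, 8.0), (3.575, 32.0)] worst [(3.725, 22.0), (3.73, 20.0)]
new [(3.625, 22.0), (3.626, 20.0), (3.627, 46.0), (3.65, 50.0), (3.651, 52.0), (3.654, 58.0)] worst [(3.792, 36.0), (3.796, 34.0)]
```

Emit:
move_arm(offset=[[-1, 0, 0], [-1.2, 0, 0], [-0.5, 0, 0], [-0.4, 0, 0], [-0.4, 0, 0]], twist=[[0, 0, 0.01], [0, 0, 0], [0, 0, 0], [0, 0, 0], [0, 0, 0]], grip=[0, 0, 0, 0, 0])

```text
time: 14.4
ee_pos: [0.503, 0.0922, 0.1806]
tcp_rot: [-180.0, -0.5, 148.9]
wrist_force: [-26.5, 16.6, 0.0]
opening: 0.0089
grasp_force: 98.5
```

```bash
python3 st.py
```

```text
t 14.4 pos [0.503  0.0922 0.1806] rot [-179.9518   -0.4707  148.8822] r 0.193 az 149.35 Ft(ccw) -0.79 Fr 31.27 Fz 0.03 M [ 3.0971  5.1059 -0.0076] tau 0.161 0.153 open 0.0089
```

Emit:
move_arm(offset=[[0.8, 0, 0], [1, 0, 0], [0, 0, 0]], twist=[[0, 0, 0], [0, 0, 0], [0, 0, 0]], grip=[0, 0, 0])

```text
time: 14.7
ee_pos: [0.4895, 0.1009, 0.1818]
tcp_rot: [180.0, 0.0, 148.9]
wrist_force: [0.2, 0.1, -1.9]
opening: 0.0086
grasp_force: 98.4
```

```bash
python3 st.py; cat > bl.py <<'E'
from barm import *
o=bot.get_obs(); e=np.array(o["ee_pos"]); Rm=R.from_euler('xyz',o["tcp_rot"],degrees=True).as_matrix()
for c in("top","side"):
    S=[];Dd=[]
    for i in range(5):
        p=viewer.camera(c); d=p["depth"].astype(float); d[d==0]=np.nan; Dd.append(d); S.append(p["color"].astype(float))
    p["depth"]=np.nanmedian(Dd,0); p["color"]=np.mean(S,0).astype(np.uint8); P=cloud(p); hsv=cv2.cvtColor(p["color"],cv2.COLOR_RGB2HSV)
    L=(P-e)@Rm
    for lo,hi in((-.15,-.035),(.02,.1)):
        g=(hsv[...,1]<70)&(hsv[...,2]>80)&(abs(L[...,1])<.016)&(abs(L[...,2]-.004)<.016)&(L[...,0]>lo)&(L[...,0]<hi); B=L[g]
        if len(B)<8: continue
        b=[(round(float(k),3),int((abs(B[:,0]-k)<.01).sum()),(np.median(B[abs(B[:,0]-k)<.01],0)[1:]*1e3).round(1).tolist()) for k in np.arange(lo+.01,hi,.02) if (abs(B[:,0]-k)<.01).any()]
        print(c,B[:,0].min().round(4),B[:,0].max().round(4),b)
s=p; u,v=319,185
cv2.imwrite("pics/look.png",cv2.resize(s["color"][140:230,250:370,::-1],(800,600),interpolation=cv2.INTER_CUBIC))
E
python3 bl.py
```

```text
t 14.7 pos [0.4895 0.1009 0.1818] rot [179.9861   0.0186 148.8738] r 0.209 az 149.17 Ft(ccw) -0.14 Fr -0.09 Fz -1.86 M [0.0157 0.0291 0.0171] tau 0.013 0.03 open 0.0086
top -0.1433 -0.0706 [(-0.14, 20, [0.3, 1.7]), (-0.12, 29, [0.5, 0.9]), (-0.1, 26, [0.8, 1.0]), (-0.08, 25, [0.0, 0.3])]
side -0.1412 -0.0358 [(-0.14, 12, [-3.7, 1.9]), (-0.12, 19, [-4.5, 1.9]), (-0.1, 21, [-3.7, 1.5]), (-0.08, 22, [-4.3, 0.4]), (-0.06, 19, [-4.4, 1.5]), (-0.04, 15, [-4.4, 1.5])]
side 0.02 0.073 [(0.03, 21, [-4.8, 0.5]), (0.05, 25, [-3.6, -0.4]), (0.07, 17, [-4.5, -0.4])]
```

View pics/look.png

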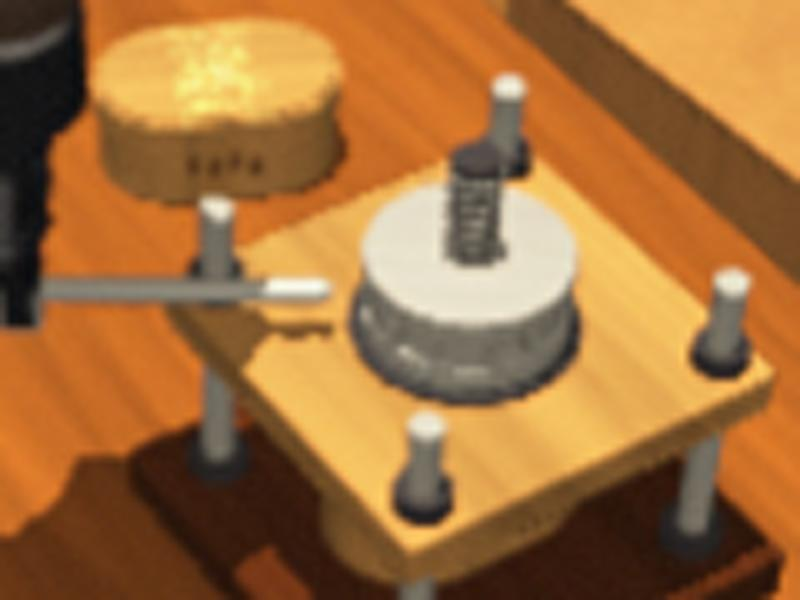

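The bar is straight and level in the grip, and its tip is at crop px (328,289), just short of the rim. The rim's bright spots have moved to about (410,350) and (465,372). I'll compare the rim brightness profiles from before and after the stroke.

```bash
python3 - <<'E'
from phase import *
C=[];D=[]
for i in range(14):
    s=viewer.camera("side"); d=s["depth"].astype(float); d[d==0]=np.nan; D.append(d); C.append(s["color"].astype(float))
new=np.nanmedian(D,0); cn=np.mean(C,0).astype(np.uint8); np.savez("avg2.npz",c=cn,d=new)
co=np.load("avg.npz")["c"]; od=np.load("avg.npz")["d"]
phase(s,{"old":od,"new":new})
U=[]
for c in(co,cn):
    s["color"]=c; im=unwrap(s,(.6684,-.0063),.05,np.linspace(.200,.152,25)).astype(float); U.append(im)
for nm,im in zip(("old","new"),U):
    for z0,z1 in((.181,.187),(.174,.181),(.166,.173),(.158,.165)):
        i0=int((.2-z1)/.002); i1=int((.2-z0)/.002); pr=im[i0:i1+1].mean(0)
        print(nm,z0,[int(pr[k:k+4].mean()) for k in range(60,210,4)])
print(list(range(150,300,4)))
a=np.clip((np.vstack([cv2.resize(u[:,60:210],(780,140),interpolation=cv2.INTER_CUBIC) for u in U])-70)*2.5,0,255).astype(np.uint8)
crops=[cv2.resize(cv2.cvtColor(c,cv2.COLOR_RGB2GRAY)[174:212,296:344],(390,309),interpolation=cv2.INTER_CUBIC) for c in(co,cn)]
b=np.clip((np.hstack(crops).astype(float)-60)*1.8,0,255).astype(np.uint8)
cv2.imwrite("pics/cmp.png",np.vstack([a,b]))
E
```

```text
old [(3.515, 38.0), (3.523, 36.0), (3.555, 34.0), (3.565, 4.0), (3.57, 8.0), (3.575, 32.0)] worst [(3.725, 22.0), (3.73, 20.0)]
new [(3.553, 22.0), (3.557, 20.0), (3.564, 46.0), (3.579, 52.0), (3.585, 58.0), (3.587, 50.0)] worst [(3.721, 36.0), (3.727, 6.0)]
old 0.181 [131, 115, 100, 94, 96, 103, 104, 99, 94, 93, 94, 97, 105, 106, 100, 98, 105, 108, 107, 106, 104, 107, 109, 108, 107, 106, 105, 102, 102, 103, 102, 98, 96, 99, 100, 97, 92, 85]
old 0.174 [107, 96, 95, 104, 110, 113, 108, 106, 105, 107, 114, 116, 112, 108, 108, 113, 118, 117, 114, 110, 106, 112, 115, 113, 111, 111, 108, 102, 103, 106, 107, 105, 101, 100, 102, 102, 100, 90]
old 0.166 [95, 99, 104, 104, 102, 105, 105, 106, 109, 119, 131, 128, 117, 113, 121, 130, 135, 125, 118, 115, 116, 129, 132, 121, 112, 110, 109, 107, 105, 106, 107, 105, 101, 98, 96, 96, 92, 88]
old 0.158 [92, 89, 86, 85, 88, 90, 91, 92, 94, 98, 101, 102, 100, 100, 102, 101, 98, 100, 103, 102, 99, 98, 98, 98, 101, 97, 99, 96, 93, 92, 92, 88, 83, 79, 78, 78, 75, 71]
new 0.181 [146, 128, 111, 101, 100, 106, 108, 101, 103, 108, 112, 105, 100, 106, 109, 109
[... 175 characters left out ...]
126, 135, 129, 121, 113, 110, 113, 114, 116, 118, 117, 111, 106, 108, 113, 114, 109, 103, 104, 106, 106, 105, 105, 104, 102, 93]
new 0.166 [100, 111, 128, 132, 122, 114, 110, 113, 113, 111, 111, 124, 142, 141, 136, 133, 123, 118, 119, 122, 135, 137, 136, 130, 119, 111, 112, 113, 112, 111, 109, 105, 104, 103, 102, 100, 95, 90]
new 0.158 [109, 108, 102, 94, 91, 93, 95, 96, 96, 97, 101, 101, 100, 103, 105, 104, 100, 104, 108, 107, 109, 105, 102, 103, 100, 97, 101, 98, 94, 95, 95, 89, 85, 82, 79, 78, 74, 69]
[150, 154, 158, 162, 166, 170, 174, 178, 182, 186, 190, 194, 198, 202, 206, 210, 214, 218, 222, 226, 230, 234, 238, 242, 246, 250, 254, 258, 262, 266, 270, 274, 278, 282, 286, 290, 294, 298]
```

View pics/cmp.png

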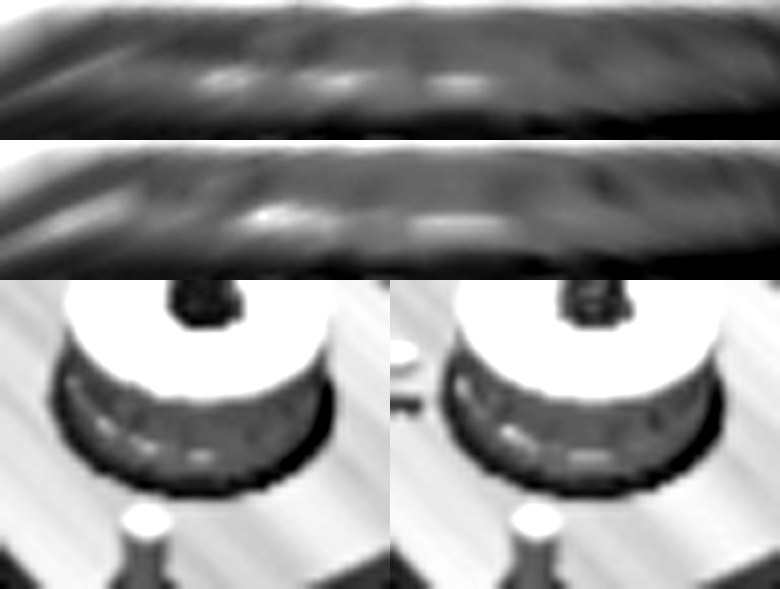

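Emit:
move_arm(offset=[[-0.06, 1.53, 0], [-1.0, 0, 0], [-0.5, 0, 0], [-0.4, 0, 0], [-0.3, 0, 0]], twist=[[0, 0, 0.07], [0, 0, 0], [0, 0, 0], [0, 0, 0], [0, 0, 0]], grip=[0, 0, 0, 0, 0])

```text
time: 16.4
ee_pos: [0.5122, 0.1027, 0.1801]
tcp_rot: [-179.9, -0.7, 145.0]
wrist_force: [-31.8, 24.6, -0.2]
opening: 0.0085
grasp_force: 98.5
```

```bash
python3 st.py
```

```text
t 16.4 pos [0.5122 0.1027 0.1801] rot [-179.9293   -0.7457  145.0271] r 0.1909 az 145.23 Ft(ccw) -2.07 Fr 40.16 Fz -0.16 M [4.681  6.0488 0.0709] tau 0.324 0.395 open 0.0085
```

Emit:
move_arm(offset=[[1.0, 0, 0], [1.5, 0, 0], [1.2, 0, 0], [0, 0, 0]], twist=[[0, 0, 0], [0, 0, 0], [0, 0, 0], [0, 0, 0]], grip=[0, 0, 0, 0])

```text
time: 16.8
ee_pos: [0.4853, 0.1226, 0.182]
tcp_rot: [180.0, 0.0, 144.9]
wrist_force: [-0.0, -0.1, -1.9]
opening: 0.0089
grasp_force: 98.5
```

Emit:
move_arm(offset=[[-0.23, -3.2, 0], [-0.23, -3.2, 0], [-0.23, -3.2, 0], [-0.23, -3.2, 0], [-0.23, -3.2, 0]], twist=[[0, 0, -0.142], [0, 0, -0.142], [0, 0, -0.142], [0, 0, -0.142], [0, 0, -0.142]], grip=[0, 0, 0, 0, 0])

```text
time: 17.3
ee_pos: [0.4457, -0.0313, 0.1821]
tcp_rot: [-180.0, 0.1, -174.1]
wrist_force: [0.5, 0.5, -1.7]
opening: 0.0089
grasp_force: 98.5
```

Emit:
move_arm(offset=[[-0.23, -3.2, 0], [-0.23, -3.2, 0], [-0.23, -3.2, 0], [0, 0, 0], [0, 0, 0]], twist=[[0, 0, -0.142], [0, 0, -0.142], [0, 0, -0.142], [0, 0, 0], [0, 0, 0]], grip=[0, 0, 0, 0, 0])

```text
time: 17.8
ee_pos: [0.4752, -0.1217, 0.1814]
tcp_rot: [180.0, -0.0, -150.2]
wrist_force: [-0.0, 0.1, -2.0]
opening: 0.0087
grasp_force: 98.6
```

```bash
python3 st.py; python3 go.py .4729 -.1213 .1815 209.87
```

```text
t 17.8 pos [ 0.4752 -0.1217  0.1814] rot [ 179.9911   -0.0187 -150.2438] r 0.2256 az 210.8 Ft(ccw) -0.12 Fr -0.02 Fz -1.97 M [ 0.0382  0.1321 -0.0212] tau 0.049 0.027 open 0.0087
t 17.8 pos [ 0.475 -0.122  0.181] rot [ 179.991   -0.019 -150.244] q [-14.359  -3.992  -6.912  87.1    -0.007 -44.115]
F [-0.049  0.112 -1.968] M [ 0.038  0.132 -0.021] open 0.0087 gf 98.58415961265564
offset cm(tool now) [ 0.184  0.15  -0.009] twist [ 0.    -0.    -0.002]
```

Emit:
move_arm(offset=[[-1, 0.15, 0], [-1.2, 0, 0], [-0.5, 0, 0], [-0.4, 0, 0], [-0.3, 0, 0]], twist=[[0, 0, 0], [0, 0, 0], [0, 0, 0], [0, 0, 0], [0, 0, 0]], grip=[0, 0, 0, 0, 0])

```text
time: 18.3
ee_pos: [0.5036, -0.1025, 0.1812]
tcp_rot: [180.0, -0.1, -150.0]
wrist_force: [-11.6, -6.2, -1.2]
opening: 0.0089
grasp_force: 98.6
```

```bash
python3 st.py
```

```text
t 18.3 pos [ 0.5036 -0.1025  0.1812] rot [ 179.9836   -0.1401 -150.0469] r 0.1914 az 210.22 Ft(ccw) -0.45 Fr 13.12 Fz -1.25 M [-1.2782  2.3035  0.0344] tau 0.052 0.087 open 0.0089
```

Emit:
move_arm(offset=[[0.8, 0, 0], [-0.15, 2.5, 0], [-0.4, 0, 0], [-0.4, 0, 0], [-0.3, 0, 0]], twist=[[0, 0, 0], [0, 0, 0.126], [0, 0, 0], [0, 0, 0], [0, 0, 0]], grip=[0, 0, 0, 0, 0])

```text
time: 18.8
ee_pos: [0.4965, -0.0804, 0.1817]
tcp_rot: [-180.0, 0.0, -157.2]
wrist_force: [-2.4, 0.8, -1.0]
opening: 0.0085
grasp_force: 98.7
```

```bash
python3 st.py
```

```text
t 18.8 pos [ 0.4965 -0.0804  0.1817] rot [-179.9774    0.028  -157.2139] r 0.1878 az 203.29 Ft(ccw) -1.69 Fr 1.88 Fz -1.01 M [0.0622 0.4758 0.1408] tau 0.176 0.317 open 0.0085
```

Emit:
move_arm(offset=[[-0.4, 0, 0], [-0.4, 0, 0], [0, 0, 0]], twist=[[0, 0, 0], [0, 0, 0], [0, 0, 0]], grip=[0, 0, 0])

```text
time: 19.1
ee_pos: [0.5041, -0.0769, 0.1813]
tcp_rot: [180.0, 0.0, -157.3]
wrist_force: [0.9, 1.5, -1.8]
opening: 0.0085
grasp_force: 98.7
```

```bash
python3 st.py
```

```text
t 19.1 pos [ 0.5041 -0.0769  0.1813] rot [ 179.9763    0.0113 -157.2659] r 0.1794 az 203.22 Ft(ccw) -1.03 Fr -1.38 Fz -1.75 M [0.2767 0.0802 0.1891] tau -0.004 0.185 open 0.0085
```

Emit:
move_arm(offset=[[-0.5, 0, 0], [-0.5, 0, 0], [-0.4, 0, 0], [0, 0, 0]], twist=[[0, 0, 0], [0, 0, 0], [0, 0, 0], [0, 0, 0]], grip=[0, 0, 0, 0])

```text
time: 19.5
ee_pos: [0.517, -0.0714, 0.1814]
tcp_rot: [180.0, 0.0, -157.3]
wrist_force: [-0.3, 2.4, -2.9]
opening: 0.0087
grasp_force: 98.7
```

```bash
python3 st.py
```

```text
t 19.5 pos [ 0.517  -0.0714  0.1814] rot [ 179.9979    0.0179 -157.2733] r 0.1654 az 203.22 Ft(ccw) -2.35 Fr -0.67 Fz -2.85 M [0.2919 0.0104 0.2081] tau 0.18 0.388 open 0.0087
```

Emit:
move_arm(offset=[[-0.05, -1.32, 0], [-0.05, -1.32, 0], [-0.05, -1.32, 0], [0, 0, 0]], twist=[[0, 0, -0.08], [0, 0, -0.08], [0, 0, -0.08], [0, 0, 0]], grip=[0, 0, 0, 0])

```text
time: 19.9
ee_pos: [0.5358, -0.106, 0.181]
tcp_rot: [179.9, -0.0, -143.4]
wrist_force: [-4.0, 6.7, -0.9]
opening: 0.0088
grasp_force: 100.6
```

```bash
python3 st.py; python3 - <<'E'
from phase import *
s,new=avg(8); phase(s,{"new":new})
E
python3 st.py
```

```text
t 19.9 pos [ 0.5358 -0.106   0.181 ] rot [ 179.8628   -0.0012 -143.3725] r 0.1664 az 216.84 Ft(ccw) -7.78 Fr -0.87 Fz -0.89 M [1.2665 0.7837 0.7651] tau 0.529 1.294 open 0.0088
new [(6.429, 58.0), (6.436, 52.0), (6.438, 54.0), (6.44, 56.0), (6.442, 4.0), (6.447, 8.0)] worst [(6.52, 16.0), (6.528, 40.0)]
t 20.3 pos [ 0.5352 -0.1054  0.1813] rot [ 179.8934   -0.0205 -143.5321] r 0.1665 az 216.56 Ft(ccw) -5.57 Fr 0.53 Fz -1.89 M [0.9878 0.829  0.6699] tau 0.258 0.928 open 0.0088
```

Emit:
move_arm(offset=[[1, 0, 0], [1.5, 0, 0], [1.5, 0, 0], [1.5, 0, 0], [0.6, 0, 0]], twist=[[0, 0, 0], [0, 0, 0], [0, 0, 0], [0, 0, 0], [0, 0, 0]], grip=[0, 0, 0, 0, 0])

```text
time: 20.8
ee_pos: [0.4857, -0.1435, 0.1818]
tcp_rot: [-180.0, -0.0, -143.6]
wrist_force: [0.3, -0.5, -2.2]
opening: 0.0087
grasp_force: 98.7
```

Emit:
move_arm(offset=[[-0.23, 3.2, 0], [-0.23, 3.2, 0], [-0.23, 3.2, 0], [-0.23, 3.2, 0], [-0.23, 3.2, 0]], twist=[[0, 0, 0.142], [0, 0, 0.142], [0, 0, 0.142], [0, 0, 0.142], [0, 0, 0.142]], grip=[0, 0, 0, 0, 0])

```text
time: 21.3
ee_pos: [0.4427, 0.0094, 0.1819]
tcp_rot: [180.0, 0.1, 175.4]
wrist_force: [-0.3, -0.6, -2.1]
opening: 0.0087
grasp_force: 98.7
```

Emit:
move_arm(offset=[[-0.23, 3.2, 0], [-0.23, 3.2, 0], [-0.23, 3.2, 0], [0, 0, 0]], twist=[[0, 0, 0.142], [0, 0, 0.142], [0, 0, 0.142], [0, 0, 0]], grip=[0, 0, 0, 0])

```text
time: 21.7
ee_pos: [0.4713, 0.1028, 0.1813]
tcp_rot: [179.9, 0.0, 151.1]
wrist_force: [0.3, -1.0, -2.5]
opening: 0.0088
grasp_force: 98.8
```

```bash
python3 st.py; python3 - <<'E'
from phase import *
s,new=avg(14); phase(s,{"new":new})
P=cloud({**s,"depth":new}); cx,cy=.6684,-.0063
q=P[149:209,279:359].reshape(-1,3); r=np.hypot(q[:,0]-cx,q[:,1]-cy); a=np.degrees(np.arctan2(q[:,1]-cy,q[:,0]-cx))%360
m=(q[:,2]>.1725)&(q[:,2]<.181)&(r<.054)&(r>.038)
h=np.histogram(a[m],np.arange(180,300,4)); print(list(zip(h[1].astype(int).tolist(),h[0].tolist())))
E
python3 st.py
```

```text
t 21.7 pos [0.4713 0.1028 0.1813] rot [179.9386   0.0132 151.1494] r 0.2257 az 151.14 Ft(ccw) 0.74 Fr -0.8 Fz -2.52 M [-0.0069  0.1492  0.0875] tau -0.254 -0.167 open 0.0088
new [(3.639, 28.0), (3.641, 58.0), (3.646, 30.0), (3.652, 4.0), (3.662, 56.0), (3.665, 26.0)] worst [(3.809, 42.0), (3.826, 40.0)]
[(180, 2), (184, 0), (188, 0), (192, 3), (196, 2), (200, 0), (204, 0), (208, 0), (212, 0), (216, 2), (220, 2), (224, 2), (228, 2), (232, 2), (236, 2), (240, 2), (244, 2), (248, 2), (252, 2), (256, 2), (260, 2), (264, 0), (268, 0), (272, 0), (276, 2), (280, 1), (284, 1), (288, 0), (292, 2)]
t 22.4 pos [0.4704 0.1002 0.1816] rot [179.9956   0.0066 151.356 ] r 0.2253 az 151.82 Ft(ccw) 0.54 Fr -0.25 Fz -2.47 M [ 0.0362  0.0456 -0.0226] tau -0.099 -0.121 open 0.0085
```

Emit:
move_arm(offset=[[0, 1.0, 0], [-1.2, 0, 0], [-1.2, 0, 0], [-0.5, 0, 0], [-0.4, 0, 0]], twist=[[0, 0, 0.04], [0, 0, 0], [0, 0, 0], [0, 0, 0], [0, 0, 0]], grip=[0, 0, 0, 0, 0])

```text
time: 22.9
ee_pos: [0.5037, 0.0916, 0.1812]
tcp_rot: [-180.0, -0.1, 149.0]
wrist_force: [-8.2, 5.1, -1.6]
opening: 0.0088
grasp_force: 98.8
```

```bash
python3 st.py
```

```text
t 22.9 pos [0.5037 0.0916 0.1812] rot [-179.9762   -0.0638  149.049 ] r 0.192 az 149.39 Ft(ccw) -0.27 Fr 9.65 Fz -1.57 M [ 1.076   1.7444 -0.0121] tau 0.063 0.051 open 0.0088
```

Emit:
move_arm(offset=[[0.6, 0, 0], [0, 0.45, 0], [-0.5, 0, 0], [-0.4, 0, 0], [0, 0, 0]], twist=[[0, 0, 0], [0, 0, 0], [0, 0, 0], [0, 0, 0], [0, 0, 0]], grip=[0, 0, 0, 0, 0])

```text
time: 23.4
ee_pos: [0.5088, 0.0943, 0.1815]
tcp_rot: [180.0, 0.0, 149.1]
wrist_force: [0.1, 0.1, -1.1]
opening: 0.009
grasp_force: 98.8
```

```bash
python3 st.py
```

```text
t 23.4 pos [0.5088 0.0943 0.1815] rot [179.9982   0.0147 149.0689] r 0.1891 az 147.9 Ft(ccw) -0.14 Fr -0.08 Fz -1.07 M [0.0165 0.0745 0.0126] tau 0.014 0.027 open 0.009
```

Emit:
move_arm(offset=[[-0.5, 0, 0], [-0.5, 0, 0], [-0.6, 0, 0], [-0.6, 0, 0], [0, 0, 0]], twist=[[0, 0, 0], [0, 0, 0], [0, 0, 0], [0, 0, 0], [0, 0, 0]], grip=[0, 0, 0, 0, 0])

```text
time: 23.9
ee_pos: [0.5278, 0.0827, 0.1813]
tcp_rot: [-180.0, -0.0, 149.0]
wrist_force: [-0.9, -0.2, -1.9]
opening: 0.0089
grasp_force: 98.8
```

```bash
sed -i 's/\[.669,-.0062\]/[.6703,-.0025]/' st.py; python3 st.py
```

```text
t 23.9 pos [0.5278 0.0827 0.1813] rot [-179.9895   -0.001   149.0327] r 0.166 az 149.12 Ft(ccw) 0.64 Fr 0.67 Fz -1.91 M [ 0.0111  0.0296 -0.0163] tau -0.09 -0.106 open 0.0089
```

Emit:
move_arm(offset=[[-0.02, -0.83, 0], [-0.02, -0.83, 0], [-0.02, -0.83, 0]], twist=[[0, 0, -0.05], [0, 0, -0.05], [0, 0, -0.05]], grip=[0, 0, 0])

```text
time: 24.2
ee_pos: [0.5161, 0.0616, 0.1816]
tcp_rot: [179.9, -0.0, 157.9]
wrist_force: [2.9, 6.2, -1.7]
opening: 0.0086
grasp_force: 99.5
```

```bash
python3 st.py
```

```text
t 24.2 pos [0.5161 0.0616 0.1816] rot [179.8891  -0.0206 157.8614] r 0.1669 az 157.44 Ft(ccw) -6.86 Fr -0.24 Fz -1.66 M [ 1.443  -0.3544  0.5693] tau 0.576 1.145 open 0.0086
```

Emit:
move_arm(offset=[[-0.02, -0.83, 0], [-0.02, -0.83, 0]], twist=[[0, 0, -0.05], [0, 0, -0.05]], grip=[0, 0])

```text
time: 24.4
ee_pos: [0.5104, 0.0462, 0.1816]
tcp_rot: [179.9, -0.0, 163.6]
wrist_force: [0.9, 6.5, -2.2]
opening: 0.0087
grasp_force: 99.4
```

```bash
python3 st.py
```

```text
t 24.4 pos [0.5104 0.0462 0.1816] rot [179.8586  -0.032  163.6075] r 0.1671 az 163.06 Ft(ccw) -6.43 Fr 1.04 Fz -2.17 M [ 1.3191 -0.0905  0.4684] tau 0.606 1.075 open 0.0087
```

Emit:
move_arm(offset=[[-0.02, -0.83, 0], [-0.02, -0.83, 0]], twist=[[0, 0, -0.05], [0, 0, -0.05]], grip=[0, 0])

```text
time: 24.6
ee_pos: [0.5062, 0.03, 0.1815]
tcp_rot: [179.9, -0.0, 169.3]
wrist_force: [-0.2, 6.5, -2.2]
opening: 0.009
grasp_force: 99.5
```

```bash
python3 st.py
```

```text
t 24.6 pos [0.5062 0.03   0.1815] rot [179.8728  -0.0497 169.3295] r 0.1673 az 168.8 Ft(ccw) -6.37 Fr 1.46 Fz -2.15 M [1.2615 0.1246 0.4183] tau 0.647 1.065 open 0.009
```

Emit:
move_arm(offset=[[-0.02, -0.83, 0], [-0.02, -0.83, 0]], twist=[[0, 0, -0.05], [0, 0, -0.05]], grip=[0, 0])

```text
time: 24.8
ee_pos: [0.5036, 0.0135, 0.1814]
tcp_rot: [179.9, -0.1, 175.1]
wrist_force: [-1.9, 6.6, -1.8]
opening: 0.0086
grasp_force: 99.4
```

```bash
python3 st.py
```

```text
t 24.8 pos [0.5036 0.0135 0.1814] rot [179.8738  -0.0802 175.0519] r 0.1675 az 174.52 Ft(ccw) -6.42 Fr 2.56 Fz -1.84 M [1.2253 0.4129 0.3409] tau 0.734 1.075 open 0.0086
```

Emit:
move_arm(offset=[[0, -0.83, 0], [0, -0.83, 0]], twist=[[0, 0, -0.05], [0, 0, -0.05]], grip=[0, 0])

```text
time: 25.0
ee_pos: [0.5026, -0.0031, 0.1814]
tcp_rot: [179.9, -0.1, -179.2]
wrist_force: [-1.5, 4.9, -1.6]
opening: 0.0089
grasp_force: 99.3
```

```bash
python3 st.py
```

```text
t 25.0 pos [ 0.5026 -0.0031  0.1814] rot [ 179.8752   -0.0525 -179.2223] r 0.1677 az 180.22 Ft(ccw) -4.9 Fr 1.48 Fz -1.57 M [1.1709 0.2922 0.334 ] tau 0.487 0.821 open 0.0089
```

Emit:
move_arm(offset=[[-0.02, -0.83, 0], [-0.02, -0.83, 0]], twist=[[0, 0, -0.05], [0, 0, -0.05]], grip=[0, 0])

```text
time: 25.2
ee_pos: [0.5033, -0.0198, 0.1813]
tcp_rot: [179.9, -0.1, -173.5]
wrist_force: [-3.1, 5.0, -1.6]
opening: 0.0087
grasp_force: 99.3
```

```bash
python3 st.py
```

```text
t 25.2 pos [ 0.5033 -0.0198  0.1813] rot [ 179.8719   -0.0872 -173.4976] r 0.1678 az 185.9 Ft(ccw) -5.31 Fr 2.6 Fz -1.56 M [1.0801 0.6439 0.3611] tau 0.53 0.891 open 0.0087
```

Emit:
move_arm(offset=[[-0.02, -0.83, 0], [-0.02, -0.83, 0]], twist=[[0, 0, -0.05], [0, 0, -0.05]], grip=[0, 0])

```text
time: 25.4
ee_pos: [0.5057, -0.0362, 0.1812]
tcp_rot: [179.9, -0.1, -167.8]
wrist_force: [-4.4, 5.2, -1.7]
opening: 0.0087
grasp_force: 99.3
```

```bash
python3 st.py
```

```text
t 25.4 pos [ 0.5057 -0.0362  0.1812] rot [ 179.8693   -0.1196 -167.7758] r 0.168 az 191.59 Ft(ccw) -5.93 Fr 3.24 Fz -1.75 M [0.9075 1.025  0.2882] tau 0.709 0.997 open 0.0087
```

Emit:
move_arm(offset=[[-0.02, -0.83, 0]], twist=[[0, 0, -0.05]], grip=[0])

```text
time: 25.5
ee_pos: [0.5075, -0.0443, 0.1811]
tcp_rot: [179.9, -0.1, -164.9]
wrist_force: [-5.8, 5.1, -2.6]
opening: 0.0091
grasp_force: 99.3
```

```bash
python3 st.py
```

```text
t 25.5 pos [ 0.5075 -0.0443  0.1811] rot [ 179.8561   -0.1403 -164.9137] r 0.1681 az 194.41 Ft(ccw) -6.42 Fr 4.32 Fz -2.57 M [0.9919 1.1951 0.3026] tau 0.776 1.079 open 0.0091
```

Emit:
move_arm(offset=[[0, -0.83, 0]], twist=[[0, 0, -0.05]], grip=[0])

```text
time: 25.6
ee_pos: [0.5096, -0.0523, 0.1811]
tcp_rot: [179.8, -0.1, -162.0]
wrist_force: [-5.4, 5.6, -1.2]
opening: 0.0085
grasp_force: 99.3
```

```bash
python3 st.py
```

```text
t 25.6 pos [ 0.5096 -0.0523  0.1811] rot [ 179.8469   -0.1245 -162.0493] r 0.1682 az 197.23 Ft(ccw) -6.9 Fr 3.49 Fz -1.16 M [1.0832 1.0343 0.3489] tau 0.812 1.161 open 0.0085
```

Emit:
move_arm(offset=[[0, -0.83, 0]], twist=[[0, 0, -0.05]], grip=[0])

```text
time: 25.7
ee_pos: [0.5121, -0.0602, 0.1811]
tcp_rot: [179.8, -0.1, -159.2]
wrist_force: [-5.7, 5.9, -2.2]
opening: 0.0085
grasp_force: 99.3
```

```bash
python3 st.py
```

```text
t 25.7 pos [ 0.5121 -0.0602  0.1811] rot [ 179.8285   -0.1219 -159.185 ] r 0.1683 az 200.03 Ft(ccw) -7.45 Fr 3.34 Fz -2.15 M [1.0947 1.0648 0.3835] tau 0.871 1.254 open 0.0085
```

Emit:
move_arm(offset=[[0, -0.83, 0]], twist=[[0, 0, -0.05]], grip=[0])

```text
time: 25.8
ee_pos: [0.515, -0.0679, 0.181]
tcp_rot: [179.8, -0.1, -156.3]
wrist_force: [-4.9, 6.5, -1.0]
opening: 0.0087
grasp_force: 99.3
```

```bash
python3 st.py
```

```text
t 25.8 pos [ 0.515  -0.0679  0.181 ] rot [ 179.8157   -0.1149 -156.3159] r 0.1685 az 202.84 Ft(ccw) -7.92 Fr 2.03 Fz -0.96 M [1.1528 1.1758 0.4072] tau 0.927 1.334 open 0.0087
```

Emit:
move_arm(offset=[[-0.3, 0, 0], [0, 0, 0], [0, 0, 0]], twist=[[0, 0, 0], [0, 0, 0], [0, 0, 0]], grip=[0, 0, 0])

```text
time: 26.1
ee_pos: [0.5154, -0.0676, 0.1802]
tcp_rot: [179.8, -0.5, -156.5]
wrist_force: [-18.9, -1.7, 0.3]
opening: 0.0087
grasp_force: 99.4
```

```bash
python3 st.py
```

```text
t 26.1 pos [ 0.5154 -0.0676  0.1802] rot [ 179.8185   -0.4832 -156.5098] r 0.1681 az 202.81 Ft(ccw) -5.77 Fr 18.09 Fz 0.3 M [-0.4306  3.6156  0.273 ] tau 0.697 0.97 open 0.0087
```

Emit:
move_arm(offset=[[0.8, 0, 0], [1.5, 0, 0], [1.5, 0, 0], [1.5, 0, 0], [1.2, 0, 0]], twist=[[0, 0, 0], [0, 0, 0], [0, 0, 0], [0, 0, 0], [0, 0, 0]], grip=[0, 0, 0, 0, 0])

```text
time: 26.6
ee_pos: [0.4585, -0.0936, 0.1816]
tcp_rot: [-180.0, -0.0, -156.5]
wrist_force: [0.3, -1.3, -2.2]
opening: 0.009
grasp_force: 98.8
```

```bash
python3 st.py
```

```text
t 26.6 pos [ 0.4585 -0.0936  0.1816] rot [-179.9921   -0.0008 -156.5069] r 0.2306 az 203.29 Ft(ccw) 1.29 Fr 0.27 Fz -2.23 M [-0.04   -0.0046  0.0394] tau -0.338 -0.298 open 0.009
```

Emit:
move_arm(offset=[[0, 0, -3.5], [0, 0, -3], [0, 0, 0], [0, 0, 0], [0, 0, 0]], twist=[[0, 0, 0], [0, 0, 0.122], [0, 0, 0.122], [0, 0, 0.122], [0, 0, 0.122]], grip=[0, 0, 0, 0, 0])

```text
time: 27.1
ee_pos: [0.4592, -0.0935, 0.2469]
tcp_rot: [-180.0, 0.0, 175.2]
wrist_force: [0.2, -0.5, -1.4]
opening: 0.0083
grasp_force: 98.7
```

Emit:
move_arm(offset=[[0, 0, 0], [0, 0, 0], [-1.3, -4.6, 0], [-1.3, -4.6, 0], [-1.3, -4.6, 0]], twist=[[0, 0, 0.122], [0, 0, 0.122], [0, 0, 0], [0, 0, 0], [0, 0, 0]], grip=[0, 0, 0, 0, 0])

```text
time: 27.6
ee_pos: [0.4523, -0.238, 0.2469]
tcp_rot: [-180.0, 0.0, 161.6]
wrist_force: [2.1, 0.9, -1.9]
opening: 0.0086
grasp_force: 98.8
```

Emit:
move_arm(offset=[[-1.2, -4.6, 0], [0, 0, 0], [0, 0, 0]], twist=[[0, 0, 0], [0, 0, 0], [0, 0, 0]], grip=[0, 0, 0])

```text
time: 27.9
ee_pos: [0.4489, -0.285, 0.2462]
tcp_rot: [180.0, -0.0, 161.4]
wrist_force: [0.4, 1.1, -1.2]
opening: 0.0086
grasp_force: 98.8
```

```bash
python3 go.py .4460 -.2926 .11 161.73; python3 bl.py
```

```text
t 27.9 pos [ 0.449 -0.285  0.246] rot [179.974  -0.047 161.412] q [-32.413   2.358   6.526  94.22    0.014 -13.825]
F [ 0.408  1.075 -1.239] M [ 0.051  0.045 -0.024] open 0.0086 gf 98.83696675300598
offset cm(tool now) [ 0.021 -0.823 13.616] twist [ 0.    -0.001 -0.006]
top -0.1441 -0.0524 [(-0.14, 17, [3.6, -0.6]), (-0.12, 30, [3.2, -0.2]), (-0.1, 27, [4.0, 0.0]), (-0.08, 25, [3.1, 0.7]), (-0.06, 25, [4.3, 0.7])]
side -0.143 -0.0351 [(-0.14, 19, [-0.6, -0.1]), (-0.12, 34, [-0.9, 0.7]), (-0.1, 33, [-1.1, 0.2]), (-0.08, 30, [-1.6, -0.2]), (-0.06, 31, [-0.9, -0.2]), (-0.04, 21, [-1.6, -0.2])]
side 0.0215 0.0732 [(0.03, 28, [-1.3, -0.3]), (0.05, 30, [-1.7, -0.9]), (0.07, 20, [-1.8, -0.9])]
```

Emit:
move_arm(offset=[[0, -0.8, 4], [0, 0, 4.5], [0, 0, 4.5], [0, 0, 4.3], [0, 0, 0]], twist=[[0, 0, -0.006], [0, 0, 0], [0, 0, 0], [0, 0, 0], [0, 0, 0]], grip=[0, 0, 0, 0, 0])

```text
time: 28.9
ee_pos: [0.4441, -0.2894, 0.0677]
tcp_rot: [179.9, -0.5, 161.9]
wrist_force: [-0.9, 0.3, -1.7]
opening: 0.0088
grasp_force: 98.9
```

Emit:
move_arm(offset=[[0, 0, 0], [0, 0, 0.6], [0, 0, 0.5], [0, 0, 0.3], [0, 0, 0]], twist=[[0, 0, 0], [0, 0, 0], [0, 0, 0], [0, 0, 0], [0, 0, 0]], grip=[0, 0, 0, 0, 0])

```text
time: 29.4
ee_pos: [0.4472, -0.2916, 0.0597]
tcp_rot: [-180.0, 0.0, 161.9]
wrist_force: [0.4, 0.4, -1.9]
opening: 0.0085
grasp_force: 98.9
```

```bash
python3 go.py .4460 -.2926 .0515 161.73
```

```text
t 29.4 pos [ 0.447 -0.292  0.06 ] rot [-179.996    0.017  161.906] q [-33.107   3.541 -12.906  73.535   0.    -15.013]
F [ 0.393  0.371 -1.867] M [ 0.032  0.093 -0.021] open 0.0085 gf 98.86725068092346
offset cm(tool now) [ 0.083 -0.132  0.823] twist [-0.     0.     0.003]
```

Emit:
move_arm(offset=[[0, -0.1, 0.3], [0, 0, 0.25], [0, 0, 0.2], [0, 0, 0.1], [0, 0, 0]], twist=[[0, 0, 0], [0, 0, 0], [0, 0, 0], [0, 0, 0], [0, 0, 0]], grip=[0, 0, 0, 0, 0])

```text
time: 29.9
ee_pos: [0.4468, -0.2928, 0.0521]
tcp_rot: [-180.0, 0.0, 161.9]
wrist_force: [-3.0, 0.7, 7.3]
opening: 0.0086
grasp_force: 100.1
```

```bash
python3 go.py .4460 -.2926 .0515 161.73
```

```text
t 29.9 pos [ 0.447 -0.293  0.052] rot [-179.966    0.042  161.887] q [-33.224   3.787 -13.515  72.649  -0.022 -15.112]
F [-2.996  0.71   7.265] M [ 0.184  0.72  -0.169] open 0.0086 gf 100.10432481765747
offset cm(tool now) [ 0.08  -0.009  0.055] twist [-0.001  0.001  0.003]
```

Seated: contact at the original height (7 N). Releasing.

Emit:
move_arm(offset=[[0, 0, 0], [0, 0, 0], [0, 0, 0], [0, 0, 0], [0, 0, 0]], twist=[[0, 0, 0], [0, 0, 0], [0, 0, 0], [0, 0, 0], [0, 0, 0]], grip=[0.1, 0.25, 0.4, 0.55, 0.6], force=30)

```text
time: 30.4
ee_pos: [0.4468, -0.2925, 0.0509]
tcp_rot: [180.0, -0.0, 161.9]
wrist_force: [0.5, 0.3, -0.3]
opening: 0.0511
grasp_force: 0.0
```

Emit:
move_arm(offset=[[0, 0, -1], [0, 0, -3], [0, 0, -4.5], [0, 0, -4.5], [0, 0, -4]], twist=[[0, 0, 0], [0, 0, 0], [0, 0, 0], [0, 0, 0], [0, 0, 0]], grip=[0.6, 0.6, 0.6, 0.6, 0.6])

```text
time: 30.9
ee_pos: [0.4467, -0.2924, 0.2241]
tcp_rot: [-180.0, 0.1, 161.9]
wrist_force: [0.5, -0.3, 0.8]
opening: 0.0515
grasp_force: 0.0
```

Emit:
move_arm(offset=[[4, 0, -2], [4, 0, 0], [4, 0, 0], [0, 0, 0], [0, 0, 0]], twist=[[0, 0, 0], [0, 0, 0], [0, 0, 0], [0, 0, 0], [0, 0, 0]], grip=[0.6, 0.6, 0.6, 0.6, 0.6])

```text
time: 31.4
ee_pos: [0.3325, -0.2553, 0.2422]
tcp_rot: [-180.0, 0.1, 161.9]
wrist_force: [1.3, -0.3, 0.2]
opening: 0.0515
grasp_force: 0.0
```

```bash
python3 - <<'E'
from m import *
for n in("top","side"):
    q=viewer.camera(n); P=cloud(q); x,y,z=P[...,0],P[...,1],P[...,2]; hsv=cv2.cvtColor(q["color"],cv2.COLOR_RGB2HSV)
    g=(hsv[...,1]<50)&(hsv[...,2]>90)&(abs(x-.48)<.15)&(abs(y+.3)<.12)&(z>.03)&(z<.07)
    B=P[g]
    if len(B)<20: print(n,len(B)); continue
    m=B.mean(0); d=np.linalg.svd(B-m)[2][0]; t=(B-m)@d
    print(n,len(B),m,np.degrees(np.arctan2(d[1],d[0])),"slope",d[2],m+d*t.min(),m+d*t.max())
cv2.imwrite("pics/end.png",cv2.resize(q["color"][120:360,200:480,::-1],(700,600)))
o=bot.get_obs(); print(o["ee_pos"],o["time"])
E
```

```text
top 232 [ 0.4786 -0.3009  0.0522] 161.68740183607648 slope 0.011506426121724906 [ 0.5814 -0.335   0.0509] [ 0.3784 -0.2678  0.0534]
side 237 [ 0.4752 -0.3047  0.0517] 161.79755767945792 slope -0.002507807572702643 [ 0.5793 -0.3389  0.052 ] [ 0.3771 -0.2724  0.0515]
[ 0.3333 -0.2555  0.2414] 31.5
```

View pics/end.png

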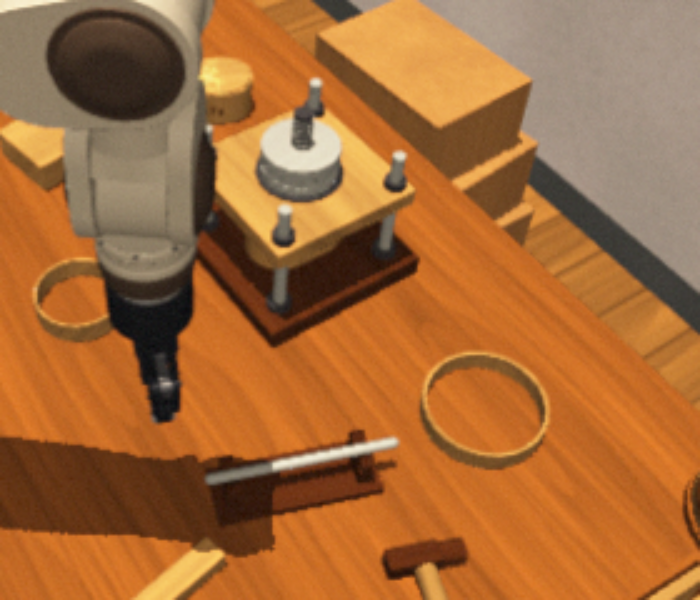

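The bar is back in both notches (crop px (207,478) to (397,443)), in the same place as at the start. The gripper is clear and the other objects in view are untouched.

```bash
python3 -c "
from workcell import bot
print(bot.job_done())"
```

```text
the job is handed in; nothing more can be done
None
```

I've handed the job in: the plate bears firmly on the box, felt as about 0.4 N m above free turning, the bar lies back in its rest where it started, and nothing else in view was moved; the hand-in gave no pass or fail result.

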